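# Change the ornament under the glass dome

### The arm

A 7-joint arm with a two-finger parallel gripper is mounted at the origin on the work surface. World frame = base frame: x ahead of the robot, y to its left, z up, the work surface at z = 0. Lengths are in m, angles in degrees, forces in N, time in s.
With the tool pointing down it reaches from about 0.425 to 0.875 m from the base axis. Payload 4.7 kg.
Tool frame: the origin (TCP) lies at the very end of the fingers, on their centre line; the grasp point (between the pads) lies 19 mm behind it; z points along the fingers, y is the direction in which the jaws open and shut (so a half turn about z gives the same grasp; the last joint's range is limited). The gripper opens to 87 mm and grips with 3 to 60 N. Pads are 19 mm wide; open, the fingers measure 117 mm over their backs; the gripper's body (75 mm by 190 mm) begins 51 mm behind the grasp point.
Start: joints at [0.808, 18.392, -4.016, 83.108, 1.295, 78.541, -3.26], TCP at [0.65, -0, 0.223] pointing down, gripper open.
Joint ranges: [-163.93, 163.93], [-17.29, 119.83], [-79.2, 71.16], [3.27, 140.29], [-89.18, 269.18], [5.43, 117.66], [-154.24, 154.24]. Speed limits (degrees/s): [147.25, 147.25, 180, 180, 180, 180, 180].

### API

Orientations are given as [roll, pitch, yaw] about the fixed x, y, z axes, in that order (R = Rz(yaw) Ry(pitch) Rx(roll)).
In Python, from cell import env gives the robot as it stands.
- The arm moves only by the tool servo_tool, never from a script. Its argument "increments" is a list that holds one entry, the list of rows, each a list of 7 numbers: the shift along the tool's x, y, z in m, then the turn, a rotation vector about the tool's x, y, z in degrees, then the opening, from -1 (shut) to 1 (fully open). In form: [[[dx, dy, dz, rx, ry, rz, fingers], ...]]. A call has 1 to 20 rows; each row is the pose to reach, as a shift and turn from the pose commanded when the call began, along the tool's axes at that moment; what a row does not reach only later rows make up. A row lasts 1/10 s, in which the tool goes at most 50 mm and 8.59 degrees, less where a joint would pass 70% of its speed; a pose out of reach is approached as far as the arm can. A call with a gripper value outside its range is refused whole. The fingers move at their own pace and stop on an object; "squeeze" is the grip in N (left out, the last holds). Time passes only in rows, so rows that repeat a pose let the fingers close. It gives the time, the measured TCP pose, the force and the opening at its end, in the units of the state.
- env.get_obs(): the state, without advancing time (a new reading comes with each control period).
- env.read_camera(name): name is "scene" or "side" or "wrist"; returns a dict with "frame" (420x560x3 uint8, blue, green, red), "intrinsics" (3x3 intrinsics, pixels), "rvec" (rotation vector, rad) and "tvec" (3), from world to camera coordinates, as OpenCV has them. Camera axes: x right, y down, z forward; pixel columns grow to the right and rows downward; lengths in m; the calibration is good to about 2 mm. The wrist camera is an equidistant fisheye: a pixel r from the principal point sees the ray r / f radians off the axis. A picture is of the moment at which its call begins. There is no depth.
- env.sign_off(): hands the job in, once; it reports no verdict.
The state is a dict: "time_s": time; "qpos": joint angles; "joint_velocities": joint speeds; "effort": joint torques, N m; "tool_pos": TCP position; "tool_rot": TCP orientation; "force": force on the tool from outside, world axes, zero at the start; "wrist_torque": the same for the moment, N m; "grip_width": finger opening in m.
Only numpy, scipy, OpenCV 4.12 (cv2) and the standard library are available. Lean on these libraries where they do the work, as an engineer would, in place of code of your own. Each camera call takes 0.05 s, during which the arm holds its last target.

### The job

Change the display under the glass dome: lift the blue owl off the round wooden dome base and stand it in the free space on the round tray, so that it touches none of the three ornaments already there and they are not shifted. Then set the black round riser in the middle of the dome base and stand the red doll upright in the middle of the riser. Last, lower the glass dome gently over them, not touching the doll with it, until its rim sits fully down on the ledge of the base all round.

Things in the scene. Friction and masses are not known exactly. Their poses are not given: they have to be found in the camera images.
- owl: Blue glazed owl ornament, round, 40 mm across its body (from 12 to 32 mm above its foot), foot 33 mm across, 66 mm tall with its ears, 90 g. Stands at the start in the middle of the dome base. Origin: centre of its underside, z up.
- doll: Red wooden doll with a round pale head and black hair, standing on the counter: round body 31 to 32 mm across up to 32 mm high, head 29 mm across, 64 mm tall in all, 45 g. Origin: centre of its underside, z up.
- riser: Black lacquered round wooden display riser, a solid disc 60 mm across and 24 mm high with a thin gold ring drawn on its top, lying on the counter, 70 g. Origin: centre of its underside; the doll stands on its top, 24 mm above the origin.
- dome: Clear glass bell dome, open below, standing mouth down on the counter: outside 100 mm across at the rim (thin brass band), straight-sided, 112 mm high to the crown, walls 4 mm, inside 107 mm high, 92 mm across at the mouth. On its crown a black knob 24 mm across, from 118 to 139 mm above the origin, on a neck 16 mm across. 280 g. Grip it by the knob; fingertips stay above the crown. Origin: centre of the mouth plane, z up.
- dome_base: Pale wooden base of the dome, fixed to the counter: disc 116 mm across and 14 mm high with a raised middle disc 84 mm across whose top is 20 mm above the counter. The riser goes on the raised middle; the dome's rim goes round the raised middle onto the ledge, 14 mm above the counter (about 4 mm play all round). Origin: centre of its underside, on the counter.
- tray: Round dark tray with a brass rim, fixed to the counter: 224 mm across, inside floor 210 mm across and 6 mm above the counter, rim 14 mm high. Three ornaments stand on it around its middle, about a quarter turn apart; the fourth quarter is free. Origin: centre of its underside, z up.
- scent_bottle: Amber glass scent bottle with a brass cap, round, 40 mm across, 68 mm high, loose on the tray; leave alone. Origin: centre of its underside.
- candlestick: Small brass candlestick, round foot 54 mm across, 62 mm high, loose on the tray; leave alone. Origin: centre of its underside.
- vase: Small white vase, 50 mm across, 62 mm high, loose on the tray; leave alone. Origin: centre of its underside.
Mind the look-alikes: they are no part of the job. Several things look just like the riser: the one meant starts farthest from the robot's base.

How it is judged:
By the outcome, as a careful person would: the job done as asked, in the order asked, and still so for the second after the job is handed in, with the robot touching nothing.
It also fails if it takes over 112 s, if anything falls off the work surface, if the arm or the gripper's body presses on something with over 40 N, if the wrist force passes 120 N, or if a joint passes its speed limit or range.

## Working session

There is one attempt and no reset: what is moved stays moved. The work goes in short steps, Python scripts to look and compute and a tool call to move; the robot and the scene stay as the last step left them, time stands still between calls to the robot, and variables do not carry over. Pictures are saved under pics/ and viewed, and the job is handed in when it is done.

Besides the shell and the picture viewer there is one more tool, called after "Emit:" in YAML: its name, and indented under it one key for each argument. servo_tool: Moves the arm, as the interface text tells. Its arguments: {"type":"object","properties":{"increments":{"type":"array","items":{"type":"array","items":{"type":"array","items":{"type":"number"}}}},"squeeze":{"type":"number"}},"required":["increments"]}

```bash
mkdir -p pics; ls; python3 - <<'E'
from cell import env
import cv2
o=env.get_obs();print({k:o[k] for k in o})
for n in ["scene","side","wrist"]:
    c=env.read_camera(n);cv2.imwrite(f"pics/{n}0.png",c["frame"]);print(n,c["intrinsics"],c["rvec"],c["tvec"])
E
```

```text
pics
{'time_s': 0.0, 'qpos': array([ 0.80889134, 18.43867439, -4.01449206, 83.17487093,  1.29428512,
       78.53976326, -3.26098806]), 'joint_velocities': array([-0.0282396 , -0.02586212,  0.08088493,  0.1605519 ,  0.00980139,
       -0.00647102,  0.03449423]), 'effort': array([-2.58547143e-04, -4.91284704e+01, -4.03903294e-01, -3.12526345e+01,
       -6.40594075e-02,  4.37659642e-02,  1.61017233e-04]), 'tool_pos': array([ 6.49452428e-01, -6.91907553e-05,  2.21465996e-01]), 'tool_rot': array([-1.79891889e+02,  5.34025180e-03,  8.99987455e+01]), 'force': array([ 0.7382891 ,  0.2748579 , -0.50188664]), 'wrist_torque': array([-0.00905076,  0.02453392,  0.01366538]), 'grip_width': 0.087188301890294}
scene [[521.64374709   0.         279.2285704 ]
 [  0.         521.64374709 214.666865  ]
 [  0.           0.           1.        ]] [ 1.52770581  2.17132631 -0.74967313] [ 0.21081468 -0.39144161  1.61825339]
side [[504.89108919   0.         285.91888636]
 [  0.         504.89108919 213.40781679]
 [  0.           0.           1.        ]] [ 0.89379429 -2.46828222  1.14023981] [0.42800717 0.28216775 0.82284999]
wrist [[325.1922621    0.         275.4503022 ]
 [  0.         325.1922621  207.79828393]
 [  0.           0.           1.        ]] [-2.84413815e+00 -9.35217259e-04  2.32023706e-03] [-0.64962548 -0.03664332  0.39099534]
```

View pics/scene0.png

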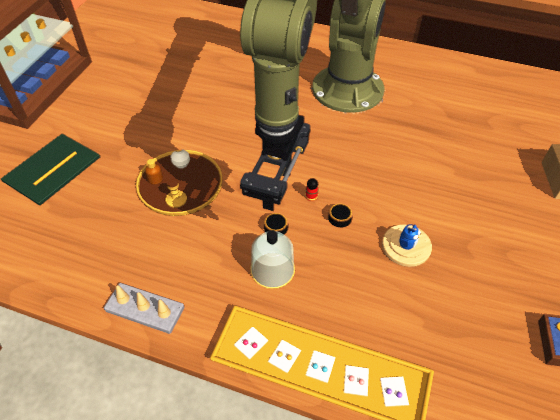

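View pics/side0.png

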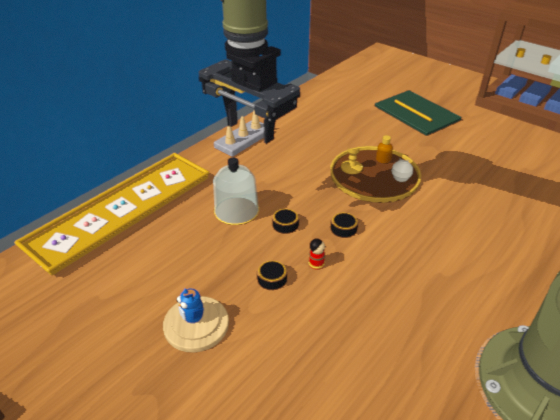

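View pics/wrist0.png

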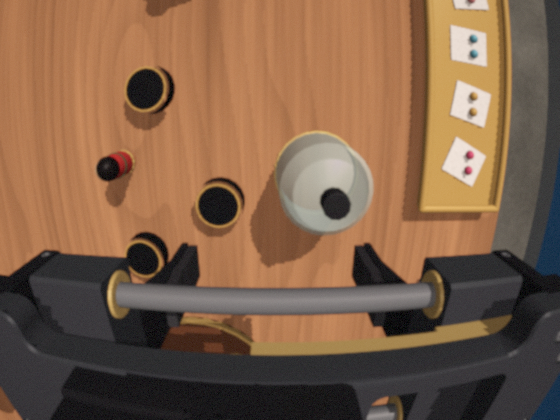

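```bash
cat > h.py <<'E'
import numpy as np, cv2
from cell import env
def cam(n,save=None):
    c=env.read_camera(n)
    if save: cv2.imwrite(f"pics/{save}.png",c["frame"])
    c["name"]=n
    c["R"]=cv2.Rodrigues(np.array(c["rvec"],float))[0]; c["t"]=np.array(c["tvec"],float).ravel(); c["K"]=np.array(c["intrinsics"])
    return c
def ray(c,u,v):
    K=c["K"];x=(u-K[0,2])/K[0,0];y=(v-K[1,2])/K[1,1]
    if c["name"]=="wrist":
        r=np.hypot(x,y);d=np.array([np.sin(r)*x/max(r,1e-9),np.sin(r)*y/max(r,1e-9),np.cos(r)])
    else: d=np.array([x,y,1.])
    return -c["R"].T@c["t"], c["R"].T@d
def onz(c,u,v,z):
    o,d=ray(c,u,v);s=(z-o[2])/d[2];return o+s*d
def proj(c,P):
    P=np.atleast_2d(P);q=P@c["R"].T+c["t"];K=c["K"]
    if c["name"]=="wrist":
        rr=np.hypot(q[:,0],q[:,1]);th=np.arctan2(rr,q[:,2]);k=th/np.maximum(rr,1e-9);x,y=q[:,0]*k,q[:,1]*k
    else: x,y=q[:,0]/q[:,2],q[:,1]/q[:,2]
    return np.c_[K[0,0]*x+K[0,2],K[1,1]*y+K[1,2]]
def circ(x,y,r,z,n=90):
    a=np.linspace(0,2*np.pi,n,endpoint=False);return np.c_[x+r*np.cos(a),y+r*np.sin(a),np.full(n,z)]
def overlay(c,circles,crop,scale,name):
    x0,y0,x1,y1=crop;im=cv2.resize(c["frame"][y0:y1,x0:x1],None,fx=scale,fy=scale,interpolation=cv2.INTER_CUBIC)
    for (x,y,r,z,*col) in circles:
        p=(proj(c,circ(x,y,r,z))+0.5-[x0,y0])*scale-0.5
        cv2.polylines(im,[np.round(p).astype(int).reshape(-1,1,2)],True,col[0] if col else (0,255,0),1)
    cv2.imwrite(f"pics/{name}.png",im)
E
python3 - <<'E'
from h import *
s=cam("scene");d=cam("side");w=cam("wrist")
for n,a,b,cw,z in [("riserA",(276,223),(344,221),None,.024),("riserB",(341,213),(272,270),(148,89),.024),("riserC",None,(285,217),(219,203),.024),("tray",(179,181),(376,172),None,.012),("base",(408,243),(196,321),None,.014),("dollbase",(312,197),(317,265),None,.0),("owlbase",(409,247),(192,318),None,.02),("domerim",(273,270),(236,207),None,.0),("knob",(272,237),(233,163),(335,204),.13),("riserw3",None,None,(148,254),.024)]:
    print(n,*[np.round(onz(c,*p,z)[:2],3) for c,p in ((s,a),(d,b),(w,cw)) if p])
E
```

```text
riserA [ 0.586 -0.023] [ 0.474 -0.099]
riserB [0.502 0.117] [0.499 0.111] [0.505 0.111]
riserC [ 0.581 -0.027] [ 0.584 -0.025]
tray [ 0.533 -0.311] [ 0.526 -0.313]
base [0.528 0.29 ] [0.529 0.285]
dollbase [0.458 0.029] [0.453 0.025]
owlbase [0.543 0.294] [0.535 0.287]
domerim [0.699 0.011] [ 0.707 -0.002]
knob [0.7   0.009] [0.7   0.004] [0.699 0.005]
riserw3 [ 0.486 -0.093]
```

```bash
python3 - <<'E'
from h import *
w=cam("wrist");print(-w["R"].T@w["t"], w["R"].T[:,2])
s=cam("scene");d=cam("side")
C=[(0.53,-.312,.112,.014),(.53,.288,.058,.014),(.53,.288,.042,.02),(.583,-.025,.03,.024),(.456,.027,.0155,0),(.7,.005,.05,0),(.7,.005,.012,.139)]
overlay(s,C,(120,130,440,290),2.5,"s1");overlay(d,C,(150,120,430,350),2.5,"d1")
E
```

```text
[0.65039238 0.07983457 0.38409559] [-4.29619785e-04 -2.93051095e-01 -9.56096685e-01]
```

View pics/s1.png

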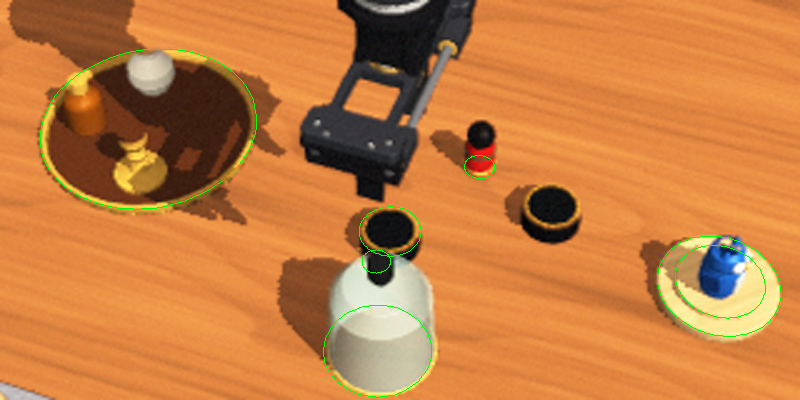

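View pics/d1.png

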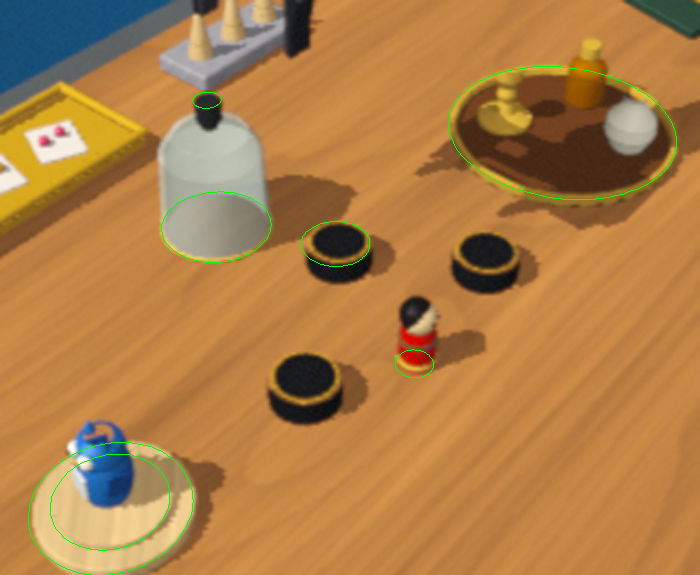

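Emit:
servo_tool:
  increments:
    - [[0.04,-0.017,0,0,0,0,1],[0.09,-0.037,0,0,0,0,1],[0.14,-0.058,0,0,0,0,1],[0.19,-0.079,0,0,0,0,1],[0.24,-0.1,0,0,0,0,1],[0.28,-0.116,0,0,0,0,1],[0.288,-0.12,0,0,0,0,1],[0.288,-0.12,0,0,0,0,1],[0.288,-0.12,0,0,0,0,1]]

```text
time_s: 1.35
tool_pos: [0.5305, 0.2871, 0.2226]
tool_rot: [180.0, 0.1, 90.0]
force: [-0.1, -0.6, 0.6]
grip_width: 0.0872
```

```bash
python3 - <<'E'
from h import *
o=env.get_obs();print(o["time_s"],o["tool_pos"],o["tool_rot"],o["qpos"].round(1))
w=cam("wrist","w1")
C=[(.53,.288,.058,.014),(.53,.288,.042,.02),(.53,.288,.02,.042)]
overlay(w,C,(130,60,430,280),2.6,"w1o")
E
```

```text
1.35 [0.53047875 0.28710668 0.22256713] [1.79964769e+02 6.46120324e-02 8.99927043e+01] [-18.9  13.3 -14.2  89.8   3.4  77.3 -33.6]
```

View pics/w1o.png

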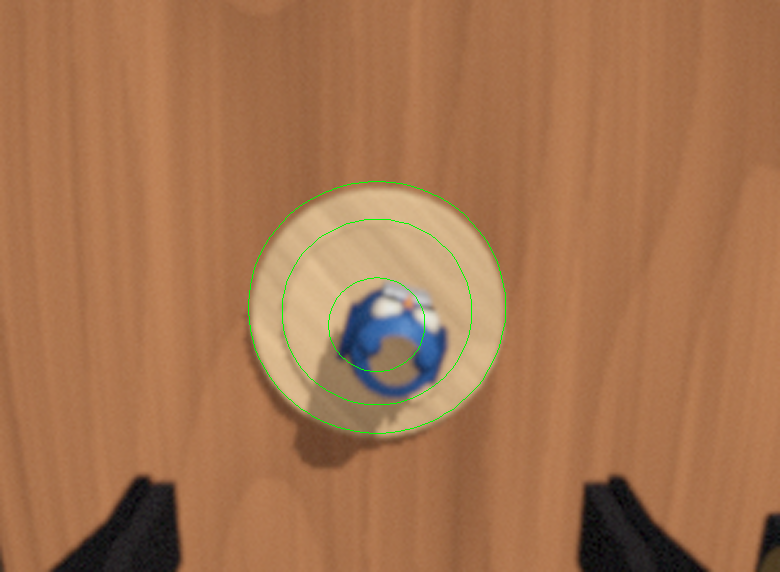

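```bash
cat >> h.py <<'E'
from scipy.optimize import least_squares
def fitc(c,mask,z,rfix=None):
    """hull of mask -> world points at z -> circle fit"""
    n,l,st,ce=cv2.connectedComponentsWithStats(mask.astype(np.uint8)*255)
    k=1+np.argmax(st[1:,4]);m=(l==k).astype(np.uint8)
    cs,_=cv2.findContours(m,cv2.RETR_EXTERNAL,cv2.CHAIN_APPROX_NONE)
    h=max(cs,key=len)[:,0,:].astype(float)
    P=np.array([onz(c,u,v,z)[:2] for u,v in h])
    f=lambda p:np.hypot(P[:,0]-p[0],P[:,1]-p[1])-(rfix if rfix else p[2])
    r=least_squares(f,[P[:,0].mean(),P[:,1].mean(),.05],loss="soft_l1",f_scale=.0015)
    return r.x,np.sqrt(np.mean(r.fun**2)),len(P)
E
python3 - <<'E'
from h import *
w=cam("wrist");f=w["frame"].astype(int);hsv=cv2.cvtColor(w["frame"],cv2.COLOR_BGR2HSV)
print(hsv[150,250],hsv[150,350],hsv[190,280])
b,g,r=f[...,0],f[...,1],f[...,2]
blue=(b>r+15)&(b>60)
blue[280:]=0
pale=(g>135)|blue;pale[:,:]&=True
roi=np.zeros_like(blue);roi[100:260,200:350]=1
import cv2
cv2.imwrite("pics/m1.png",np.hstack([(pale&roi)[60:280,130:430]*255,(blue&roi)[60:280,130:430]*255]).astype(np.uint8))
print(fitc(w,pale&roi,.014,.058),fitc(w,pale&roi,.014))
for z in (.03,.04,.05,.06): print(z,fitc(w,blue&roi,z))
E
```

```text
[ 17  91 211] [ 12 135 177] [ 16 102 148]
(array([0.53133966, 0.28792484, 0.05      ]), np.float64(0.012564895266930883), 343) (array([0.53154678, 0.28853264, 0.05517598]), np.float64(0.011058898943028523), 343)
0.03 (array([0.53670261, 0.2751503 , 0.02098346]), np.float64(0.0028023786208353795), 127)
0.04 (array([0.5365534 , 0.2777045 , 0.02038285]), np.float64(0.0027206279538841208), 127)
0.05 (array([0.53640423, 0.28025897, 0.01978249]), np.float64(0.0026390018151405525), 127)
0.06 (array([0.5362552 , 0.2828138 , 0.01918241]), np.float64(0.00255752036941865), 127)
```

View pics/m1.png

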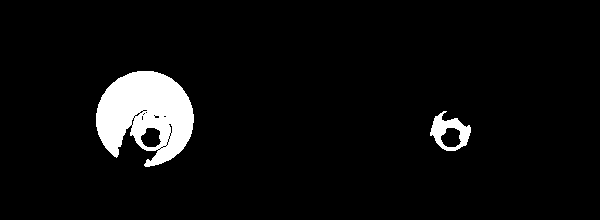

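```bash
python3 - <<'E'
from h import *
w=cam("wrist");s=cam("scene");d=cam("side")
x,y=.5345,.286
C=[(.5305,.2872,.058,.014),(.5305,.2872,.042,.02),(x,y,.0165,.02,(0,0,255)),(x,y,.02,.032,(0,0,255)),(x,y,.02,.052,(0,0,255))]
import cv2
ims=[]
for c,cr,k in ((w,(220,120,330,240),5),(s,(375,215,440,270),6),(d,(155,280,235,355),6)):
    overlay(c,C,cr,k,"tmp");ims.append(cv2.imread("pics/tmp.png"))
h=max(i.shape[0] for i in ims)
o=np.hstack([np.pad(i,((0,h-i.shape[0]),(0,0),(0,0))) for i in ims]);k=min(1,800/o.shape[1]);k=.57
cv2.imwrite("pics/o2.png",cv2.resize(o,None,fx=k,fy=k))
print(o.shape)
E
```

```text
(600, 1420, 3)
```

View pics/o2.png

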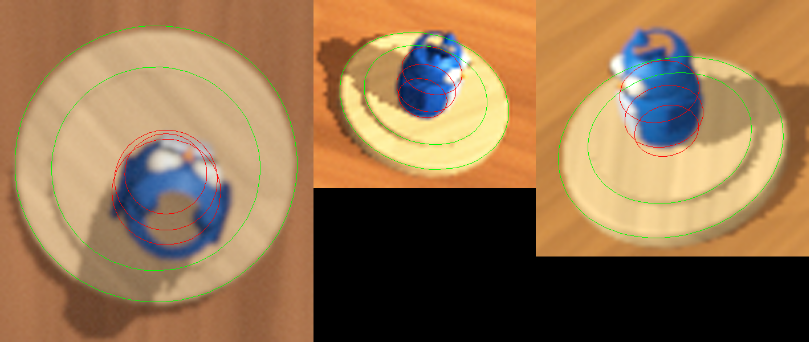

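```bash
python3 - <<'E'
from h import *
w=cam("wrist");s=cam("scene");d=cam("side")
import cv2
T=(.529,-.312)
O=[(.475,-.312,.025,.03),(.535,-.375,.02,.006),(.585,-.312,.027,.006)]
C=[(*T,.112,.014),(*T,.105,.006)]+[(*q,(0,0,255)) for q in O]+[(.529,-.245,.02,.03,(255,255,0))]
ims=[]
for c,cr,k in ((s,(130,140,230,220),6),(d,(320,130,430,205),5)):
    overlay(c,C,cr,k,"tmp");ims.append(cv2.imread("pics/tmp.png"))
h=max(i.shape[0] for i in ims)
o=np.hstack([np.pad(i,((0,h-i.shape[0]),(0,0),(0,0))) for i in ims])
cv2.imwrite("pics/o3.png",cv2.resize(o,None,fx=.69,fy=.69))
E
```

```text
(no output)
```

View pics/o3.png

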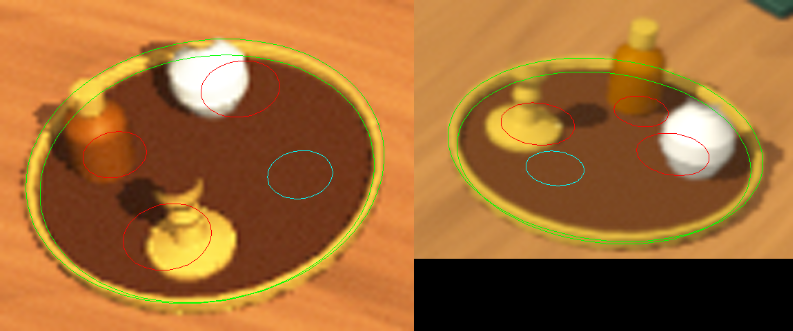

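Emit:
servo_tool:
  increments:
    - [[-0.003,0.0055,0.03,0,0,0,1],[-0.003,0.0055,0.07,0,0,0,1],[-0.003,0.0055,0.11,0,0,0,1],[-0.003,0.0055,0.15,0,0,0,1],[-0.003,0.0055,0.18,0,0,0,1],[-0.003,0.0055,0.191,0,0,0,1],[-0.003,0.0055,0.193,0,0,0,1],[-0.003,0.0055,0.193,0,0,0,1]]
  squeeze: 12

```text
time_s: 2.55
tool_pos: [0.5365, 0.2854, 0.0308]
tool_rot: [179.9, -0.1, 90.0]
force: [-0.3, 0.3, 0.6]
grip_width: 0.0872
```

```bash
python3 - <<'E'
from h import *
w=cam("wrist","w2");d=cam("side");
x,y=.536,.284
overlay(w,[(x,y,.02,.04)],(0,0,560,420),1,"w2o");overlay(d,[],(140,230,290,360),5,"d2")
E
```

```text
(no output)
```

View pics/w2o.png

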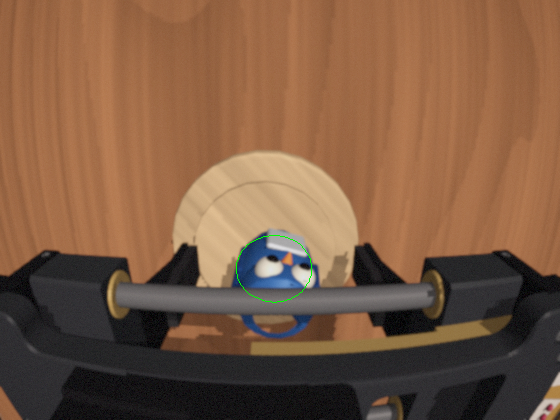

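View pics/d2.png

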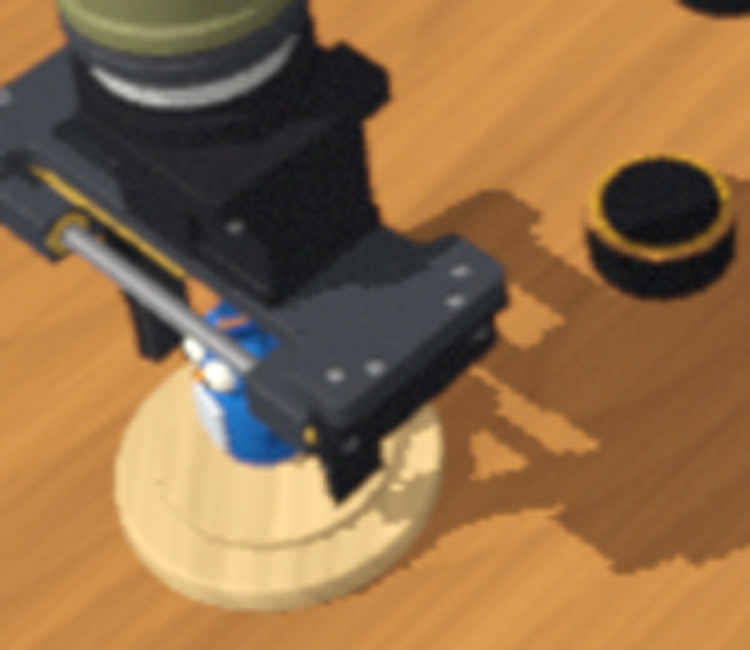

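Emit:
servo_tool:
  increments:
    - [[-0.003,0.001,0.003,0,0,0,1],[-0.003,0.001,0.003,0,0,0,0.3],[-0.003,0.001,0.003,0,0,0,0.1],[-0.003,0.001,0.003,0,0,0,-0.2],[-0.003,0.001,0.003,0,0,0,-1],[-0.003,0.001,0.003,0,0,0,-1],[-0.003,0.001,0.003,0,0,0,-1]]
  squeeze: 12

```text
time_s: 3.35
tool_pos: [0.5365, 0.282, 0.0265]
tool_rot: [180.0, 0.0, 90.0]
force: [0.0, 1.3, -0.0]
grip_width: 0.047
```

Emit:
servo_tool:
  increments:
    - [[0,0,0,0,0,0,-1],[0,0,0,0,0,0,-1],[0,0,0,0,0,0,-1]]

```text
time_s: 3.65
tool_pos: [0.5365, 0.282, 0.0266]
tool_rot: [180.0, 0.0, 90.0]
force: [-0.3, 0.7, -0.5]
grip_width: 0.0393
```

Emit:
servo_tool:
  increments:
    - [[0,0,-0.01,0,0,0,-1],[0,0,-0.04,0,0,0,-1],[0,0,-0.08,0,0,0,-1],[0,0,-0.12,0,0,0,-1],[-0.01,-0.001,-0.15,0,0,0,-1],[-0.04,-0.002,-0.165,0,0,0,-1],[-0.08,-0.004,-0.17,0,0,0,-1],[-0.12,-0.005,-0.17,0,0,0,-1],[-0.165,-0.006,-0.17,0,0,0,-1],[-0.21,-0.008,-0.17,0,0,0,-1],[-0.255,-0.009,-0.17,0,0,0,-1],[-0.3,-0.01,-0.17,0,0,0,-1],[-0.345,-0.012,-0.17,0,0,0,-1],[-0.39,-0.014,-0.17,0,0,0,-1],[-0.43,-0.015,-0.17,0,0,0,-1],[-0.47,-0.017,-0.17,0,0,0,-1],[-0.5,-0.0175,-0.17,0,0,0,-1],[-0.518,-0.0175,-0.17,0,0,0,-1],[-0.524,-0.0175,-0.17,0,0,0,-1],[-0.524,-0.0175,-0.17,0,0,0,-1]]

```text
time_s: 5.65
tool_pos: [0.5189, -0.2424, 0.1969]
tool_rot: [180.0, -0.0, 89.9]
force: [1.0, -0.2, -1.5]
grip_width: 0.0391
```

```bash
python3 - <<'E'
from h import *
o=env.get_obs();print(o["time_s"],o["tool_pos"],o["grip_width"])
w=cam("wrist","w3");s=cam("scene")
T=(.529,-.312)
O=[(.462,-.332,.025,.03),(.537,-.385,.02,.006),(.587,-.296,.027,.006)]
C=[(*T,.112,.014),(*T,.105,.006)]+[(*q,(0,0,255)) for q in O]+[(.519,-.242,.02,.03,(255,255,0))]
overlay(w,C,(0,0,560,420),1.4,"w3o");overlay(s,[],(120,110,320,270),4,"s3")
E
```

```text
5.65 [ 0.51887772 -0.24235637  0.19685545] 0.03914805832988575
```

View pics/w3o.png

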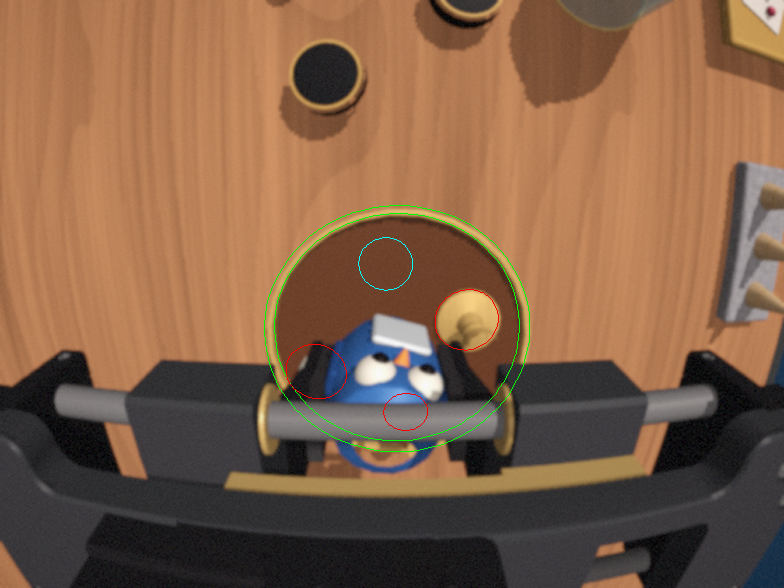

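View pics/s3.png

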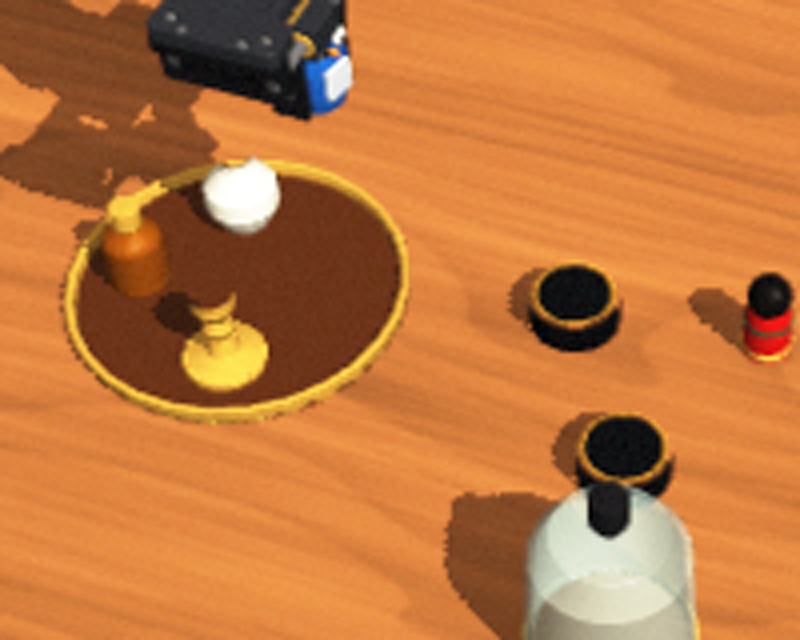

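Emit:
servo_tool:
  increments:
    - [[0,0,0.03,0,0,0,-1],[0,0,0.07,0,0,0,-1],[0,0,0.11,0,0,0,-1],[0,0,0.14,0,0,0,-1],[0,0,0.16,0,0,0,-1],[0,0,0.17,0,0,0,-1],[0,0,0.175,0,0,0,-1],[0,0,0.178,0,0,0,-1],[0,0,0.178,0,0,0,-1],[0,0,0.178,0,0,0,-1]]

```text
time_s: 6.75
tool_pos: [0.5199, -0.2423, 0.0197]
tool_rot: [179.9, 0.0, 90.0]
force: [0.4, 0.2, -0.9]
grip_width: 0.0395
```

Emit:
servo_tool:
  increments:
    - [[0,0,0.003,0,0,0,-1],[0,0,0.005,0,0,0,-1],[0,0,0.006,0,0,0,-1],[0,0,0.0065,0,0,0,-1],[0,0,0.0065,0,0,0,-1]]

```text
time_s: 7.25
tool_pos: [0.519, -0.2421, 0.0125]
tool_rot: [-180.0, -0.0, 90.0]
force: [-1.6, 0.4, 5.7]
grip_width: 0.0393
```

Emit:
servo_tool:
  increments:
    - [[0,0,-0.0005,0,0,0,-0.05],[0,0,-0.0005,0,0,0,0.1],[0,0,-0.0005,0,0,0,0.3],[0,0,-0.0005,0,0,0,0.3],[0,0,-0.0005,0,0,0,0.3],[0,0,-0.02,0,0,0,0.3],[0,0,-0.05,0,0,0,0.3],[0,0,-0.09,0,0,0,0.3],[0,0,-0.135,0,0,0,0.5],[0,0,-0.175,0,0,0,1],[0,0,-0.2,0,0,0,1],[0,0,-0.205,0,0,0,1],[0,0,-0.205,0,0,0,1]]

```text
time_s: 8.55
tool_pos: [0.5193, -0.2422, 0.2176]
tool_rot: [179.9, 0.0, 90.0]
force: [-0.4, -0.0, -0.3]
grip_width: 0.0845
```

```bash
python3 - <<'E'
from h import *
o=env.get_obs();print(o["time_s"],o["tool_pos"],o["grip_width"])
w=cam("wrist");d=cam("side");s=cam("scene")
overlay(w,[],(0,0,560,420),1.4,"w4")
a=cv2.resize(s["frame"][130:230,110:300],None,fx=4,fy=4);b=cv2.resize(d["frame"][120:220,300:490],None,fx=4,fy=4)
cv2.imwrite("pics/sd4.png",np.vstack([a,b])[:,:760][:,:].copy()); cv2.imwrite("pics/sd4.png",cv2.resize(np.vstack([a,b]),None,fx=.74,fy=.74))
E
```

```text
8.55 [ 0.51934588 -0.24216309  0.217565  ] 0.08451721769859802
```

View pics/w4.png

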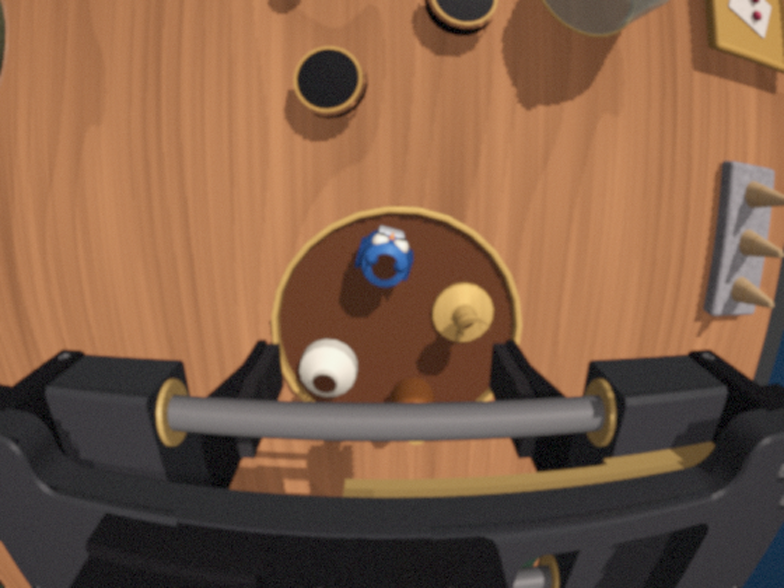

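View pics/sd4.png

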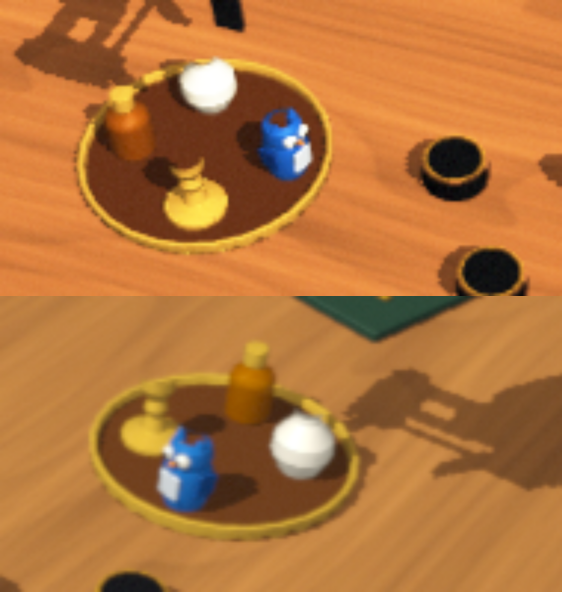

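Emit:
servo_tool:
  increments:
    - [[0.01,0.003,0,0,0,-8,1],[0.03,0.009,0,0,0,-16,1],[0.055,0.016,0,0,0,-24,1],[0.08,0.024,0,0,0,-32,1],[0.105,0.031,0,0,0,-40,1],[0.13,0.039,0,0,0,-48,1],[0.155,0.046,0,0,0,-56,1],[0.175,0.052,0,0,0,-64,1],[0.195,0.058,0,0,0,-72,1],[0.21,0.062,0,0,0,-80,1],[0.217,0.064,0,0,0,-87,1],[0.217,0.064,0,0,0,-90,1],[0.217,0.064,0,0,0,-90,1],[0.217,0.064,0,0,0,-90,1]]

```text
time_s: 10.1
tool_pos: [0.5824, -0.0253, 0.2157]
tool_rot: [-180.0, -0.1, 179.9]
force: [0.2, -0.1, 0.4]
grip_width: 0.0871
```

```bash
python3 - <<'E'
from h import *
o=env.get_obs();print(o["time_s"],o["tool_pos"],o["tool_rot"],o["qpos"].round(1))
w=cam("wrist","w5")
C=[(.583,-.025,.03,.024),(.583,-.025,.03,.0),(.7,.005,.05,0),(.7,.005,.05,.08),(.7,.005,.012,.139),(.456,.027,.0155,0,(0,0,255)),(.456,.027,.0155,.032,(0,0,255)),(.456,.027,.0145,.05,(0,0,255))]
overlay(w,C,(0,0,560,420),1.4,"w5o")
E
```

```text
10.1 [ 0.58238986 -0.02528069  0.21572027] [-1.79998099e+02 -1.28391498e-01  1.79901509e+02] [ 6.2 10.8 -7.2 93.3  1.4 76.1 88.7]
```

View pics/w5o.png

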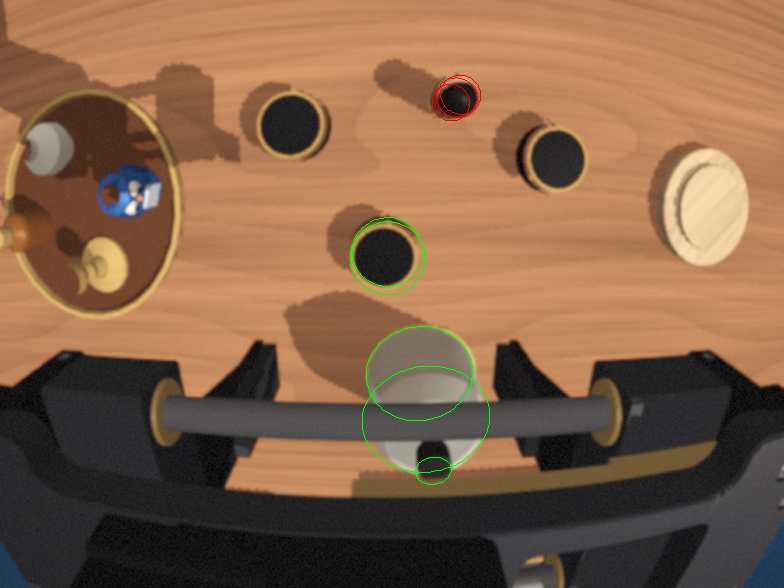

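```bash
python3 - <<'E'
from h import *
w=cam("wrist");f=w["frame"].astype(int)
dark=(f.max(2)<60)
for n,(u,v) in {"C":(275,183),"A":(207,89),"B":(396,113)}.items():
    m=np.zeros(dark.shape,bool);m[v-32:v+32,u-32:u+32]=dark[v-32:v+32,u-32:u+32]
    p=fitc(w,m,.024);print(n,p)
f0=(f[...,2]-f[...,0]>0)
p,_,_=fitc(w,(lambda m:m)(np.where(np.add.outer((np.arange(420)-183)**2,(np.arange(560)-275)**2)<32**2,dark,False)),.024)
overlay(w,[(p[0],p[1],.03,.024),(p[0],p[1],p[2],.024)],(225,130,325,230),6,"w6")
E
```

```text
C (array([ 0.58177749, -0.02805957,  0.02177269]), np.float64(0.0002980986557407208), 109)
A (array([ 0.47535094, -0.10039763,  0.02176399]), np.float64(0.0003237469421795308), 112)
B (array([0.49925687, 0.11221076, 0.02145694]), np.float64(0.0003271584471405071), 103)
```

View pics/w6.png

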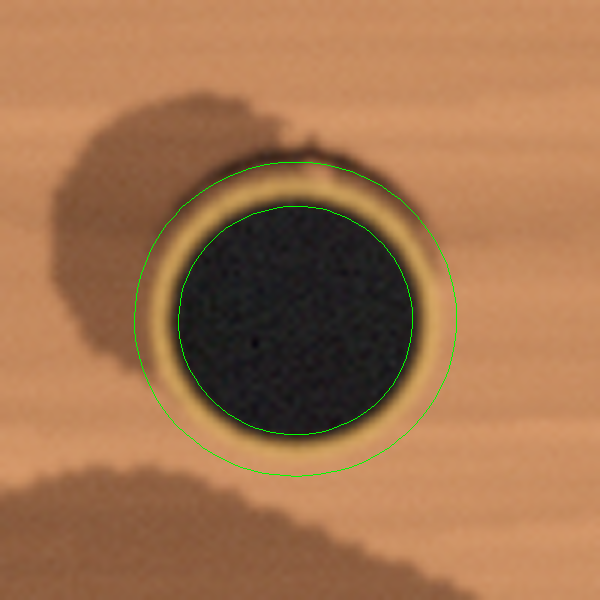

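Emit:
servo_tool:
  increments:
    - [[0,-0.0025,0.03,0,0,0,1],[0,-0.0025,0.07,0,0,0,1],[0,-0.0025,0.115,0,0,0,1],[0,-0.0025,0.155,0,0,0,1],[0,-0.0025,0.185,0,0,0,1],[0,-0.0025,0.2,0,0,0,1],[0,-0.0025,0.204,0,0,0,1],[0,-0.0025,0.205,0,0,0,1],[0,-0.0025,0.205,0,0,0,1]]
  squeeze: 12

```text
time_s: 11.1
tool_pos: [0.5845, -0.0276, 0.0138]
tool_rot: [-180.0, 0.2, 180.0]
force: [-0.1, 0.1, -0.2]
grip_width: 0.0872
```

```bash
python3 - <<'E'
from h import *
w=cam("wrist","w7")
x,y=env.get_obs()["tool_pos"][:2];print(x,y)
overlay(w,[(x,y,.03,.024)],(150,140,430,340),2.8,"w7o")
E
```

```text
0.5845451898692774 -0.027618432680808172
```

View pics/w7o.png

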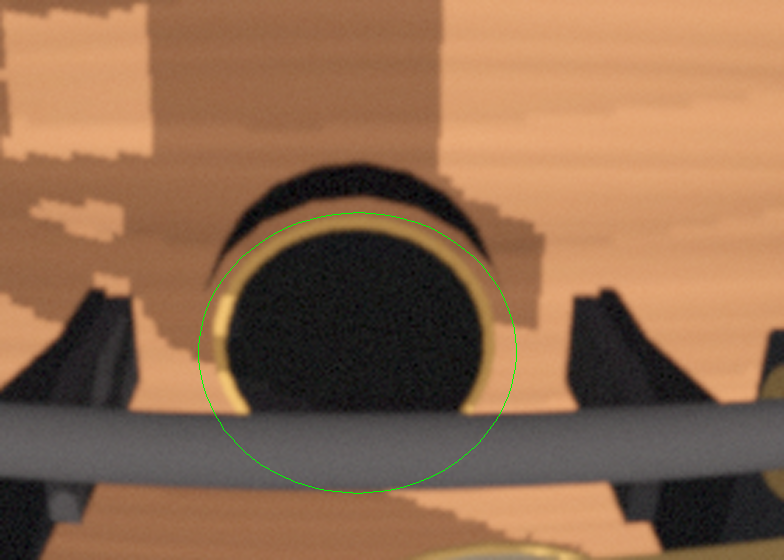

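Emit:
servo_tool:
  increments:
    - [[0.003,0,0.003,0,0,0,1],[0.003,0,0.006,0,0,0,1],[0.003,0,0.006,0,0,0,0.6],[0.003,0,0.006,0,0,0,0.45],[0.003,0,0.006,0,0,0,0.2],[0.003,0,0.006,0,0,0,-0.2],[0.003,0,0.006,0,0,0,-1],[0.003,0,0.006,0,0,0,-1],[0.003,0,0.006,0,0,0,-1]]

```text
time_s: 12.05
tool_pos: [0.5801, -0.0276, 0.0061]
tool_rot: [-180.0, 0.0, 180.0]
force: [-0.1, 0.5, 0.2]
grip_width: 0.0599
```

Emit:
servo_tool:
  increments:
    - [[0,0,-0.01,0,0,0,-1],[0,0,-0.04,0,0,0,-1],[0,0.005,-0.08,0,0,0,-1],[0.005,0.03,-0.11,0,0,0,-1],[0.011,0.07,-0.12,0,0,0,-1],[0.018,0.11,-0.12,0,0,0,-1],[0.025,0.155,-0.12,0,0,0,-1],[0.032,0.2,-0.12,0,0,0,-1],[0.039,0.24,-0.12,0,0,0,-1],[0.045,0.28,-0.12,0,0,0,-1],[0.05,0.307,-0.115,0,0,0,-1],[0.05,0.3145,-0.1,0,0,0,-1],[0.05,0.3145,-0.08,0,0,0,-1],[0.05,0.3145,-0.06,0,0,0,-1],[0.05,0.3145,-0.05,0,0,0,-1],[0.05,0.3145,-0.05,0,0,0,-1]]

```text
time_s: 13.65
tool_pos: [0.5291, 0.285, 0.0541]
tool_rot: [-179.9, -0.2, 179.9]
force: [-0.9, -1.3, -1.6]
grip_width: 0.0596
```

```bash
python3 - <<'E'
from h import *
w=cam("wrist","w8")
p=env.get_obs()["tool_pos"];x,y=p[:2];print(p)
zb=p[2]-.0061
overlay(w,[(x+.001,y,.03,zb+.024,(0,0,255)),(.5305,.287,.058,.014),(.5305,.287,.042,.02)],(100,70,450,350),2.2,"w8o")
E
```

```text
[0.52993193 0.2858233  0.05550805]
```

View pics/w8o.png

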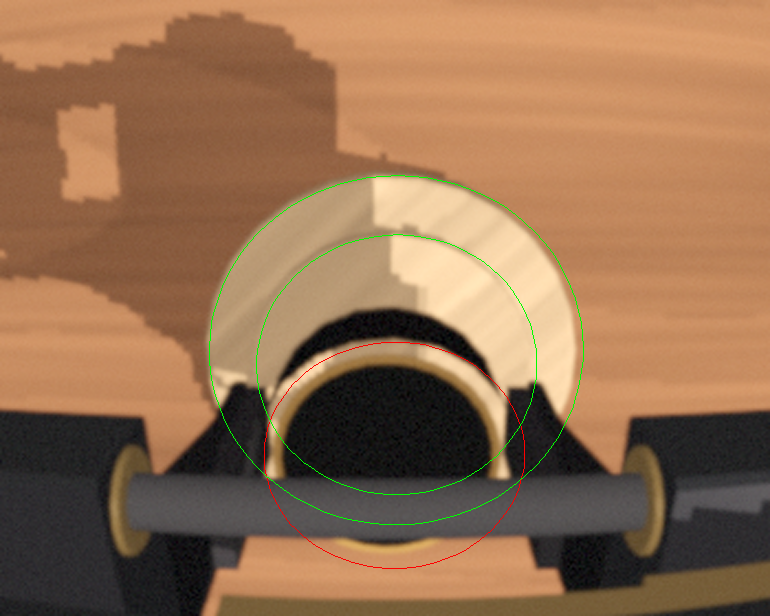

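Emit:
servo_tool:
  increments:
    - [[-0.001,0.0007,0.01,0,0,0,-1],[-0.001,0.0007,0.02,0,0,0,-1],[-0.001,0.0007,0.025,0,0,0,-1],[-0.001,0.0007,0.026,0,0,0,-1],[-0.001,0.0007,0.026,0,0,0,-1]]

```text
time_s: 14.2
tool_pos: [0.5309, 0.2876, 0.0298]
tool_rot: [-180.0, -0.0, -180.0]
force: [-1.1, 0.7, -0.8]
grip_width: 0.0596
```

```bash
python3 - <<'E'
from h import *
w=cam("wrist","w9")
p=env.get_obs()["tool_pos"];x,y=p[:2];print(p)
zb=p[2]-.0061
overlay(w,[(x,y,.03,zb+.024,(0,0,255)),(.5305,.287,.058,.014),(.5305,.287,.042,.02)],(100,130,450,350),2.2,"w9o")
E
```

```text
[0.53112785 0.28776875 0.03018678]
```

View pics/w9o.png

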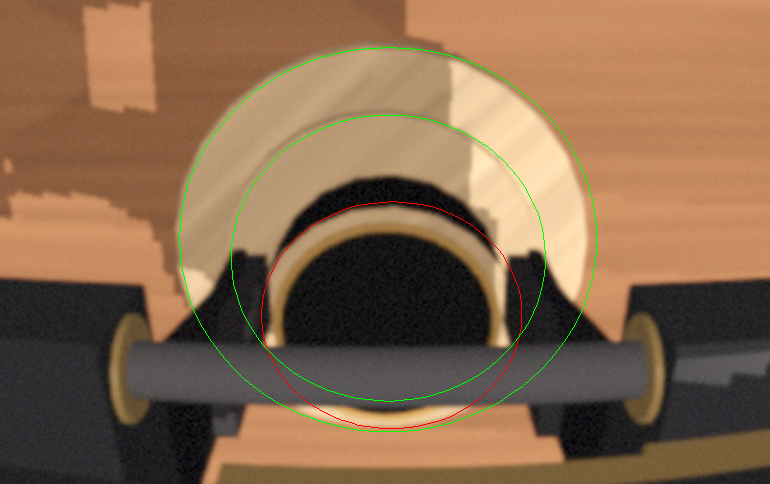

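```bash
python3 - <<'E'
from h import *
w=cam("wrist")
C=-w["R"].T@w["t"];w["t"]=-w["R"]@(C+[0,0,.005])
p=env.get_obs()["tool_pos"];x,y=p[:2];print(p,C)
zb=p[2]-.0061
b=(.5295,.2857)
overlay(w,[(x-.002,y-.0003,.03,zb+.024,(0,0,255)),(x-.002,y-.0003,.03,zb,(255,0,0)),(*b,.058,.014),(*b,.042,.02)],(160,130,390,310),3.4,"w9p")
E
```

```text
[0.53127067 0.28785309 0.03040451] [0.45053428 0.28660714 0.19206239]
```

View pics/w9p.png

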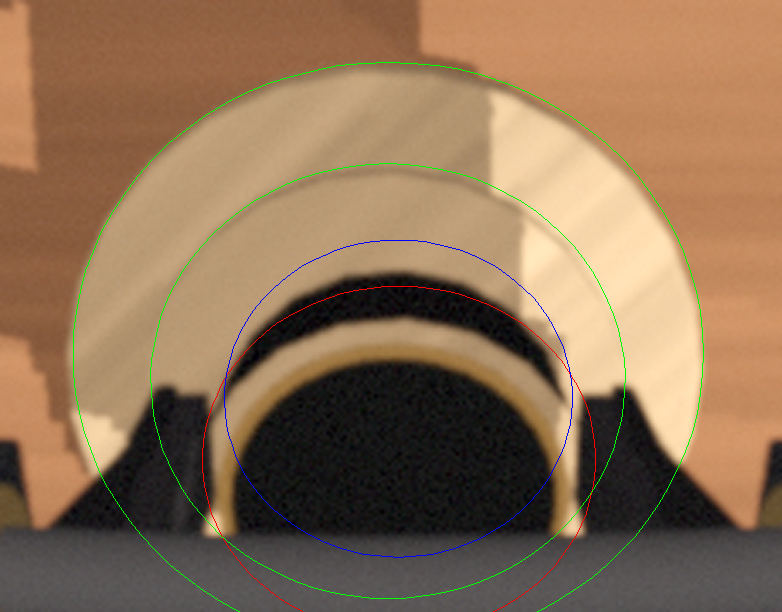

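Emit:
servo_tool:
  increments:
    - [[0.0015,-0.0018,0.001,0,0,0,-1],[0.0015,-0.0018,0.002,0,0,0,-1],[0.0015,-0.0018,0.003,0,0,0,-1],[0.0015,-0.0018,0.003,0,0,0,-1]]

```text
time_s: 14.7
tool_pos: [0.5295, 0.2858, 0.027]
tool_rot: [-180.0, -0.0, 180.0]
force: [-0.4, -1.0, -0.9]
grip_width: 0.0591
```

Emit:
servo_tool:
  increments:
    - [[0,0,0.0005,0,0,0,-1],[0,0,0.001,0,0,0,-1],[0,0,0.0012,0,0,0,-1]]

```text
time_s: 15.0
tool_pos: [0.5296, 0.2859, 0.0261]
tool_rot: [-180.0, 0.0, -180.0]
force: [-1.7, -0.3, 2.2]
grip_width: 0.0599
```

Contact. Release and rise for a look.

Emit:
servo_tool:
  increments:
    - [[0,0,0,0,0,0,0.45],[0,0,0,0,0,0,0.6],[0,0,0,0,0,0,1],[0,0,0,0,0,0,1],[0,0,-0.02,0,0,0,1],[0,0,-0.06,0,0,0,1],[0,0,-0.11,0,0,0,1],[0,0,-0.16,0,0,0,1],[0,0,-0.19,0,0,0,1],[0,0,-0.195,0,0,0,1],[0,0,-0.195,0,0,0,1]]

```text
time_s: 16.1
tool_pos: [0.53, 0.2861, 0.2219]
tool_rot: [180.0, 0.1, -180.0]
force: [-0.2, -0.2, -0.5]
grip_width: 0.0869
```

```bash
python3 - <<'E'
from h import *
w=cam("wrist","w10");s=cam("scene");d=cam("side")
p=env.get_obs()["tool_pos"];print(p)
b=(.5305,.287);r=(.530,.2862)
C=[(*b,.058,.014),(*b,.042,.02),(*r,.03,.044,(0,0,255)),(*r,.0217,.044,(0,0,255))]
ims=[]
for c,cr,k in ((w,(220,120,330,240),5),(s,(375,215,440,270),6),(d,(155,280,235,355),6)):
    overlay(c,C,cr,k,"tmp");ims.append(cv2.imread("pics/tmp.png"))
h=max(i.shape[0] for i in ims)
o=np.hstack([np.pad(i,((0,h-i.shape[0]),(0,0),(0,0))) for i in ims])
cv2.imwrite("pics/o10.png",cv2.resize(o,None,fx=.56,fy=.56))
f=w["frame"].astype(int);dark=(f.max(2)<60);m=np.zeros_like(dark);m[120:240,220:330]=dark[120:240,220:330]
print(fitc(w,m,.044))
E
```

```text
[0.52855436 0.28519937 0.21861584]
(array([0.53070738, 0.28479634, 0.0219865 ]), np.float64(0.00029510004288958193), 114)
```

View pics/o10.png

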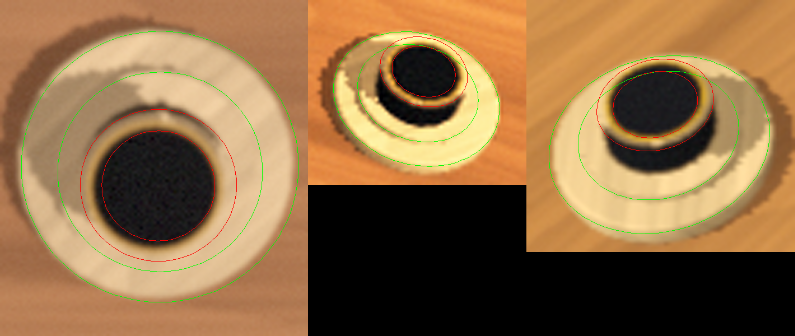

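Emit:
servo_tool:
  increments:
    - [[0.01,-0.035,0,0,0,0,1],[0.023,-0.08,0,0,0,0,1],[0.036,-0.125,0,0,0,0,1],[0.049,-0.17,0,0,0,0,1],[0.06,-0.21,0,0,0,0,1],[0.069,-0.243,0,0,0,0,1],[0.074,-0.259,0,0,0,0,1],[0.074,-0.259,0,0,0,0,1],[0.074,-0.259,0,0,0,0,1],[0.074,-0.259,0,0,0,0,1]]

```text
time_s: 17.25
tool_pos: [0.4554, 0.0284, 0.2202]
tool_rot: [180.0, -0.1, -179.9]
force: [-0.5, 0.1, 0.8]
grip_width: 0.0866
```

```bash
python3 - <<'E'
from h import *
w=cam("wrist","w11")
o=env.get_obs();p=o["tool_pos"];print(p,o["qpos"].round(1))
q=(.456,.027)
overlay(w,[(*q,.0155,0),(*q,.0155,.032),(*q,.0145,.05)],(170,100,380,260),3.7,"w11o")
E
```

```text
[0.45553826 0.02839505 0.2203238 ] [  0.6  -4.8  -7.1 109.1  -0.6  75.7  83.9]
```

View pics/w11o.png

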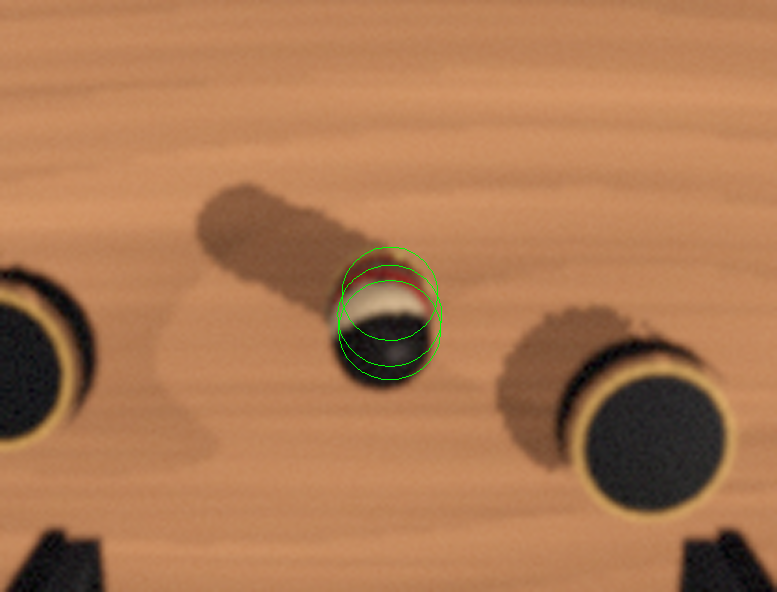

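Emit:
servo_tool:
  increments:
    - [[-0.0025,-0.003,0.03,0,0,0,1],[-0.0025,-0.003,0.07,0,0,0,1],[-0.0025,-0.003,0.115,0,0,0,1],[-0.0025,-0.003,0.155,0,0,0,1],[-0.0025,-0.003,0.185,0,0,0,1],[-0.0025,-0.003,0.203,0,0,0,1],[-0.0025,-0.003,0.207,0,0,0,1],[-0.0025,-0.003,0.208,0,0,0,1],[-0.0025,-0.003,0.208,0,0,0,1],[-0.0025,-0.003,0.208,0,0,0,1]]
  squeeze: 10

```text
time_s: 18.3
tool_pos: [0.4592, 0.0242, 0.0141]
tool_rot: [180.0, 0.1, -180.0]
force: [0.6, -0.2, -0.5]
grip_width: 0.0869
```

```bash
python3 - <<'E'
from h import *
w=cam("wrist","w12")
o=env.get_obs();p=o["tool_pos"];print(p)
q=p[:2]
overlay(w,[(*q,.0155,0),(*q,.0155,.032),(*q,.0145,.05)],(130,140,430,380),2.6,"w12o")
E
```

```text
[0.45914665 0.02406093 0.01405412]
```

View pics/w12o.png

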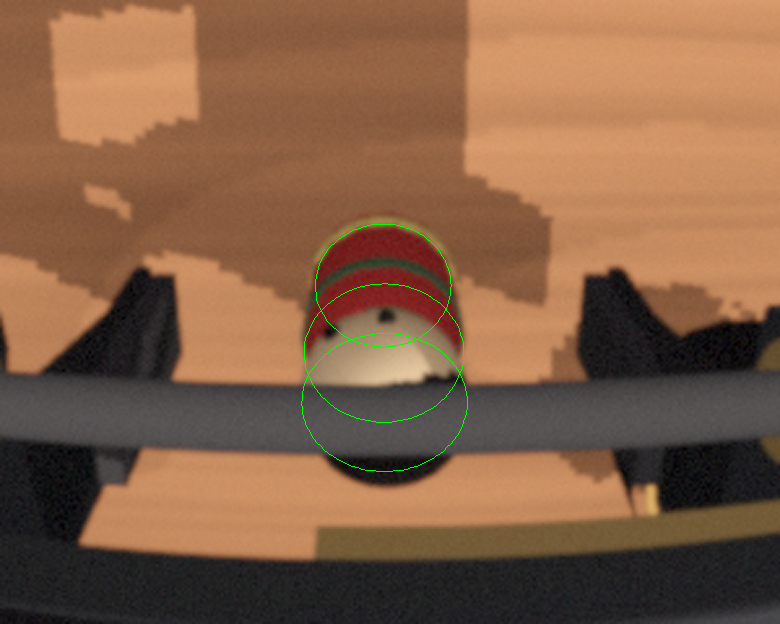

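Emit:
servo_tool:
  increments:
    - [[0.0005,0,0.003,0,0,0,1],[0.0005,0,0.005,0,0,0,0.4],[0.0005,0,0.005,0,0,0,0],[0.0005,0,0.005,0,0,0,-0.2],[0.0005,0,0.005,0,0,0,-0.5],[0.0005,0,0.005,0,0,0,-1],[0.0005,0,0.005,0,0,0,-1],[0.0005,0,0.005,0,0,0,-1],[0.0005,0,0.005,0,0,0,-1],[0.0005,0,0.005,0,0,0,-1],[0.0005,0,0.005,0,0,0,-1],[0.0005,0,0.005,0,0,0,-1]]

```text
time_s: 19.55
tool_pos: [0.4575, 0.0239, 0.0079]
tool_rot: [-180.0, 0.0, -180.0]
force: [-0.3, 0.0, -0.7]
grip_width: 0.0304
```

Emit:
servo_tool:
  increments:
    - [[0,0,-0.01,0,0,0,-1],[0,0,-0.04,0,0,0,-1],[-0.001,0.005,-0.08,0,0,0,-1],[-0.007,0.025,-0.11,0,0,0,-1],[-0.016,0.06,-0.12,0,0,0,-1],[-0.028,0.1,-0.12,0,0,0,-1],[-0.039,0.14,-0.12,0,0,0,-1],[-0.05,0.18,-0.12,0,0,0,-1],[-0.061,0.22,-0.12,0,0,0,-1],[-0.069,0.248,-0.12,0,0,0,-1],[-0.0725,0.26,-0.115,0,0,0,-1],[-0.0725,0.262,-0.1,0,0,0,-1],[-0.0725,0.262,-0.08,0,0,0,-1],[-0.0725,0.262,-0.065,0,0,0,-1],[-0.0725,0.262,-0.055,0,0,0,-1],[-0.0725,0.262,-0.055,0,0,0,-1],[-0.0725,0.262,-0.055,0,0,0,-1],[-0.0725,0.262,-0.055,0,0,0,-1]]

```text
time_s: 21.35
tool_pos: [0.5307, 0.286, 0.0639]
tool_rot: [180.0, 0.1, 180.0]
force: [-0.2, 1.0, 0.4]
grip_width: 0.0308
```

```bash
python3 - <<'E'
from h import *
w=cam("wrist","w13");s=cam("scene");d=cam("side")
o=env.get_obs();p=o["tool_pos"];print(p)
q=p[:2];zb=p[2]-.0079
cc=[(*q,.0155,zb,(0,0,255)),(*q,.0155,zb+.032,(0,0,255)),(.5305,.2855,.03,.044)]
ims=[]
for c,cr,k in ((w,(195,140,355,300),3.4),(s,(375,165,445,270),5.2),(d,(155,230,235,350),4.5)):
    overlay(c,cc,cr,k,"tmp");ims.append(cv2.imread("pics/tmp.png"))
h=max(i.shape[0] for i in ims)
o=np.hstack([np.pad(i,((0,h-i.shape[0]),(0,0),(0,0))) for i in ims])
cv2.imwrite("pics/o13.png",cv2.resize(o,None,fx=.63,fy=.63))
E
```

```text
[0.53055347 0.28615905 0.06373516]
```

View pics/o13.png

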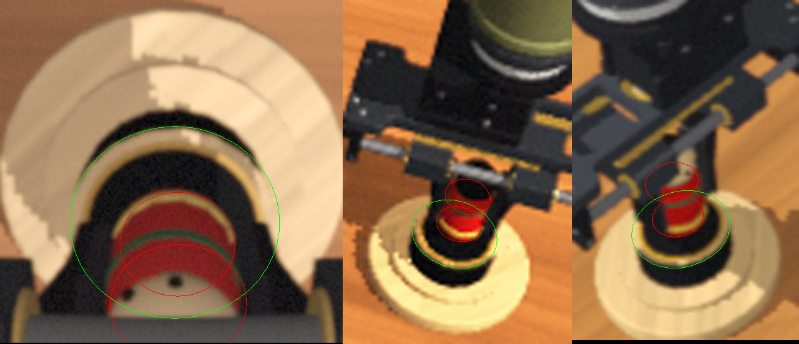

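Emit:
servo_tool:
  increments:
    - [[0,0,0.005,0,0,0,-1],[0,0,0.009,0,0,0,-1],[0,0,0.01,0,0,0,-1],[0,0,0.011,0,0,0,-1],[0,0,0.011,0,0,0,-1]]

```text
time_s: 22.0
tool_pos: [0.53, 0.2859, 0.0519]
tool_rot: [-180.0, 0.0, -180.0]
force: [-0.3, -1.2, -0.3]
grip_width: 0.0305
```

Emit:
servo_tool:
  increments:
    - [[0,0,0.0005,0,0,0,-1],[0,0,0.001,0,0,0,-1],[0,0,0.001,0,0,0,-1]]

```text
time_s: 22.3
tool_pos: [0.5301, 0.2859, 0.0519]
tool_rot: [-180.0, 0.0, -180.0]
force: [-2.4, -1.7, 7.0]
grip_width: 0.0304
```

Emit:
servo_tool:
  increments:
    - [[0,0,-0.0008,0,0,0,-1],[0,0,-0.0008,0,0,0,-0.25],[0,0,-0.0008,0,0,0,-0.1],[0,0,-0.0008,0,0,0,0.3],[0,0,-0.0008,0,0,0,0.7],[0,0,-0.0008,0,0,0,1],[0,0,-0.0008,0,0,0,1],[0,0,-0.02,0,0,0,1],[0,0,-0.05,0,0,0,1],[0,0,-0.09,0,0,0,1],[0,0,-0.13,0,0,0,1],[0,0,-0.16,0,0,0,1],[0,0,-0.17,0,0,0,1],[0,0,-0.17,0,0,0,1],[0,0,-0.17,0,0,0,1]]

```text
time_s: 23.8
tool_pos: [0.5293, 0.2854, 0.2191]
tool_rot: [-179.9, -0.1, -180.0]
force: [0.1, -0.6, -0.1]
grip_width: 0.0873
```

```bash
python3 - <<'E'
from h import *
w=cam("wrist","w14");s=cam("scene");d=cam("side")
o=env.get_obs();p=o["tool_pos"];print(p)
q=(.5300,.2859)
cc=[(*q,.0155,.044,(0,0,255)),(*q,.0155,.076,(0,0,255)),(*q,.03,.044),(.5305,.287,.058,.014)]
ims=[]
for c,cr,k in ((w,(215,130,335,240),5),(s,(375,195,445,270),5.2),(d,(155,250,235,350),4.5)):
    overlay(c,cc,cr,k,"tmp");ims.append(cv2.imread("pics/tmp.png"))
h=max(i.shape[0] for i in ims)
o=np.hstack([np.pad(i,((0,h-i.shape[0]),(0,0),(0,0))) for i in ims])
cv2.imwrite("pics/o14.png",cv2.resize(o,None,fx=.6,fy=.6))
E
```

```text
[0.52912111 0.28530975 0.21864512]
```

View pics/o14.png

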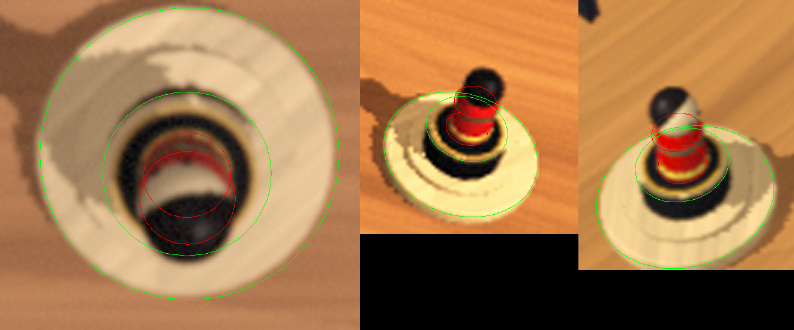

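```bash
cat >> h.py <<'E'
def edgefit(c,x,y,r,z,ch,a0=0,a1=360,win=.008,sign=-1):
    """radial max-gradient edge near circle; ch: 2d float image; sign -1: brighter inside"""
    P=[]
    rr=np.linspace(r-win,r+win,65)
    g0=cv2.GaussianBlur(ch.astype(np.float32),(0,0),1.0)
    for a in np.radians(np.arange(a0,a1,3)):
        pts=np.c_[x+rr*np.cos(a),y+rr*np.sin(a),np.full(65,z)]
        uv=proj(c,pts).astype(np.float32)
        v=cv2.remap(g0,uv[:,0].reshape(1,-1),uv[:,1].reshape(1,-1),cv2.INTER_LINEAR)[0]
        g=np.gradient(v)*sign;k=np.argmax(g)
        if g[k]>.3 and 2<k<62: P.append(pts[k,:2])
    P=np.array(P)
    f=lambda p:np.hypot(P[:,0]-p[0],P[:,1]-p[1])-p[2]
    s=least_squares(f,[x,y,r],loss="soft_l1",f_scale=.0007)
    return s.x.round(4),np.median(abs(s.fun)).round(5),len(P)
E
python3 - <<'E'
from h import *
for n in("wrist","scene","side"):
    c=cam(n);f=c["frame"].astype(int)
    for ch in (f[...,0],f[...,1]): print(n,"base",edgefit(c,.5305,.287,.058,.014,ch))
c=cam("wrist")
f=c["frame"].astype(int);print(edgefit(c,.5305,.2855,.0217,.044,-f[...,2],a0=90,a1=270,win=.005))
E
```

```text
wrist base (array([0.5297, 0.2853, 0.0573]), np.float64(0.00027), 120)
wrist base (array([0.5297, 0.2853, 0.0573]), np.float64(0.00025), 120)
scene base (array([0.531 , 0.2878, 0.0578]), np.float64(0.00092), 109)
scene base (array([0.5313, 0.2878, 0.058 ]), np.float64(0.00079), 109)
side base (array([0.5297, 0.286 , 0.0581]), np.float64(0.00074), 112)
side base (array([0.5297, 0.286 , 0.058 ]), np.float64(0.00065), 111)
(array([0.5317, 0.2848, 0.0239]), np.float64(0.00022), 60)
```

Emit:
servo_tool:
  increments:
    - [[-0.01,-0.017,-0.02,0,0,0,1],[-0.03,-0.05,-0.03,0,0,0,1],[-0.055,-0.09,-0.03,0,0,0,1],[-0.08,-0.131,-0.03,0,0,0,1],[-0.105,-0.172,-0.03,0,0,0,1],[-0.13,-0.213,-0.03,0,0,0,1],[-0.15,-0.246,-0.03,0,0,0,1],[-0.165,-0.27,-0.03,0,0,0,1],[-0.171,-0.28,-0.03,0,0,0,1],[-0.171,-0.28,-0.03,0,0,0,1],[-0.171,-0.28,-0.03,0,0,0,1],[-0.171,-0.28,-0.03,0,0,0,1]]

```text
time_s: 25.35
tool_pos: [0.7004, 0.0089, 0.2512]
tool_rot: [179.9, 0.0, -179.8]
force: [-0.5, -0.1, 0.0]
grip_width: 0.0866
```

```bash
python3 - <<'E'
from h import *
w=cam("wrist","w15")
o=env.get_obs();p=o["tool_pos"];print(p,o["qpos"].round(1))
q=(.70,.005)
overlay(w,[(*q,.05,0),(*q,.012,.139,(0,0,255)),(*q,.012,.118,(0,0,255))],(150,80,400,270),3.1,"w15o")
E
```

```text
[0.70047887 0.00858844 0.25131535] [ 2.6 24.3 -7.8 72.2  3.2 83.8 85.3]
```

View pics/w15o.png

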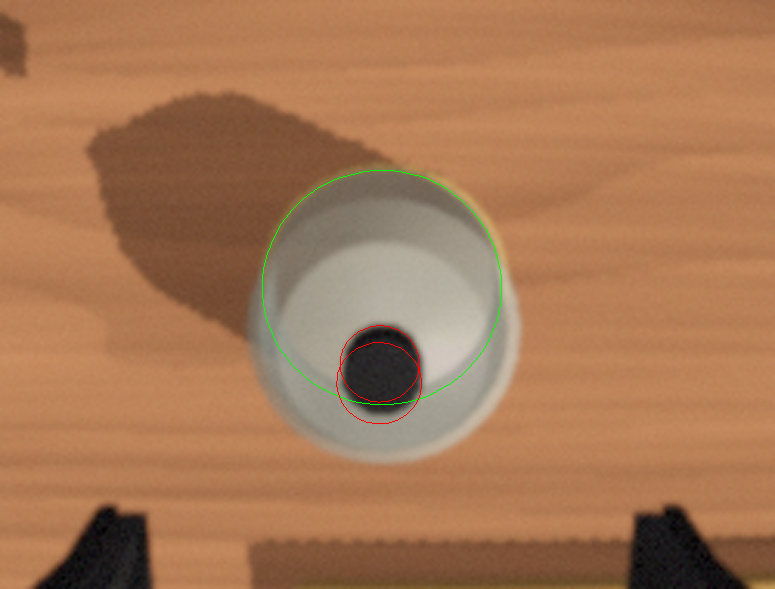

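Emit:
servo_tool:
  increments:
    - [[0.0025,-0.003,0.03,0,0,0,1],[0.0025,-0.003,0.065,0,0,0,1],[0.0025,-0.003,0.095,0,0,0,1],[0.0025,-0.003,0.112,0,0,0,1],[0.0025,-0.003,0.12,0,0,0,1],[0.0025,-0.003,0.12,0,0,0,1],[0.0025,-0.003,0.12,0,0,0,1],[0.0025,-0.003,0.12,0,0,0,1]]
  squeeze: 30

```text
time_s: 26.2
tool_pos: [0.6997, 0.003, 0.1329]
tool_rot: [180.0, 0.2, -180.0]
force: [0.3, 0.2, -0.4]
grip_width: 0.087
```

```bash
python3 - <<'E'
from h import *
w=cam("wrist","w16")
o=env.get_obs();p=o["tool_pos"];print(p)
q=p[:2]
overlay(w,[(*q,.05,0),(*q,.012,.139,(0,0,255)),(*q,.012,.118,(0,0,255))],(130,80,430,380),2,"w16o")
E
```

```text
[0.6995752  0.00295178 0.13275217]
```

View pics/w16o.png

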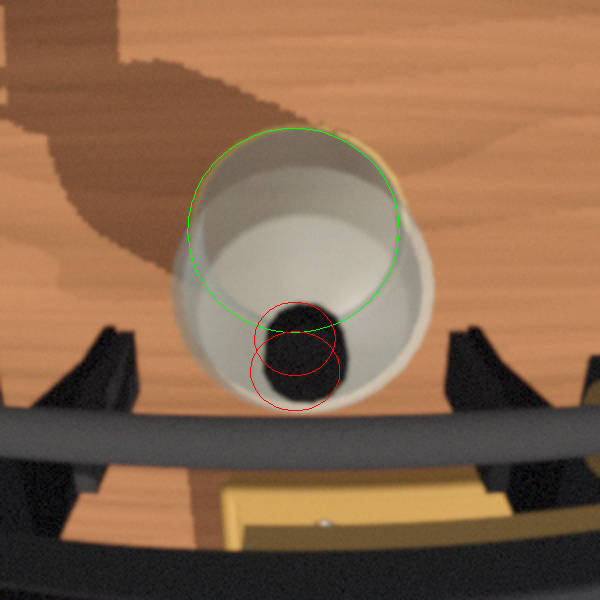

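Emit:
servo_tool:
  increments:
    - [[0.0012,0.0025,0.007,0,0,0,1],[0.0012,0.0025,0.013,0,0,0,0.6],[0.0012,0.0025,0.0145,0,0,0,0.2],[0.0012,0.0025,0.0145,0,0,0,-0.1],[0.0012,0.0025,0.0145,0,0,0,-0.3]]
  squeeze: 30

```text
time_s: 26.75
tool_pos: [0.6973, 0.0053, 0.1163]
tool_rot: [-180.0, -0.0, 180.0]
force: [0.3, -0.6, -0.4]
grip_width: 0.0626
```

Emit:
servo_tool:
  increments:
    - [[0,0,0,0,0,0,-0.35],[0,0,0,0,0,0,-0.4],[0,0,0,0,0,0,-0.45],[0,0,0,0,0,0,-0.6],[0,0,0,0,0,0,-1],[0,0,0,0,0,0,-1],[0,0,0,0,0,0,-1],[0,0,0,0,0,0,-1],[0,0,0,0,0,0,-1]]
  squeeze: 30

```text
time_s: 27.65
tool_pos: [0.6973, 0.0057, 0.1164]
tool_rot: [180.0, 0.0, -180.0]
force: [1.0, 1.3, 0.8]
grip_width: 0.0233
```

Emit:
servo_tool:
  increments:
    - [[0,0,-0.002,0,0,0,-1],[0,0,-0.006,0,0,0,-1],[0,0,-0.013,0,0,0,-1],[0,0,-0.023,0,0,0,-1],[0,0,-0.036,0,0,0,-1],[0,0,-0.051,0,0,0,-1],[0,0,-0.067,0,0,0,-1],[0,0,-0.083,0,0,0,-1],[0,0,-0.099,0,0,0,-1],[0,0,-0.115,0,0,0,-1],[0,0,-0.129,0,0,0,-1],[0,0,-0.14,0,0,0,-1],[0,0,-0.147,0,0,0,-1],[0,0,-0.15,0,0,0,-1],[0,0,-0.15,0,0,0,-1]]

```text
time_s: 29.15
tool_pos: [0.6973, 0.0054, 0.2664]
tool_rot: [-180.0, 0.0, -180.0]
force: [1.2, 0.2, -3.5]
grip_width: 0.0231
```

Emit:
servo_tool:
  increments:
    - [[0.002,0.003,0,0,0,0,-1],[0.006,0.01,0,0,0,0,-1],[0.013,0.021,0,0,0,0,-1],[0.022,0.037,0,0,0,0,-1],[0.033,0.056,0,0,0,0,-1],[0.046,0.077,0,0,0,0,-1],[0.06,0.1,0,0,0,0,-1],[0.074,0.124,0,0,0,0,-1],[0.088,0.148,0,0,0,0,-1],[0.102,0.171,0,0,0,0,-1],[0.116,0.194,0,0,0,0,-1],[0.129,0.216,0,0,0,0,-1],[0.141,0.236,0,0,0,0,-1],[0.151,0.253,0,0,0,0,-1],[0.159,0.266,0,0,0,0,-1],[0.164,0.275,0,0,0,0,-1],[0.167,0.279,0,0,0,0,-1],[0.1676,0.281,0,0,0,0,-1],[0.1676,0.281,0,0,0,0,-1],[0.1676,0.281,0,0,0,0,-1]]

```text
time_s: 31.15
tool_pos: [0.5304, 0.2853, 0.2662]
tool_rot: [-180.0, 0.0, 179.9]
force: [0.0, -0.4, -2.9]
grip_width: 0.0233
```

```bash
cat > v.py <<'E'
from h import *
import sys
def view(name,base=(.5297,.2865),off=(0,0)):
    w=cam("wrist",name+"w");s=cam("scene");d=cam("side")
    p=env.get_obs()["tool_pos"];print(p,env.get_obs()["tool_rot"],env.get_obs()["force"])
    z=p[2]-.1164;q=p[:2]+off
    cc=[(*q,.05,z),(*base,.058,.014,(0,0,255)),(*base,.042,.02,(0,0,255)),(*q,.05,z+.08)]
    ims=[]
    for c,cr,k in ((s,(360,135,460,275),4),(d,(135,190,255,358),3.34)):
        overlay(c,cc,cr,k,"tmp");ims.append(cv2.imread("pics/tmp.png"))
    h=max(i.shape[0] for i in ims)
    o=np.hstack([np.pad(i,((0,h-i.shape[0]),(0,0),(0,0))) for i in ims]);cv2.imwrite(f"pics/{name}.png",o[:600])
    overlay(w,cc,(100,60,450,320),2.2,name+"wo")
if __name__=="__main__": view(sys.argv[1])
E
python3 v.py v17
```

```text
[0.53019947 0.28559529 0.26627024] [-1.79982609e+02  4.85693561e-03  1.79921850e+02] [ 1.04620162 -0.37412973 -2.04423757]
```

View pics/v17.png

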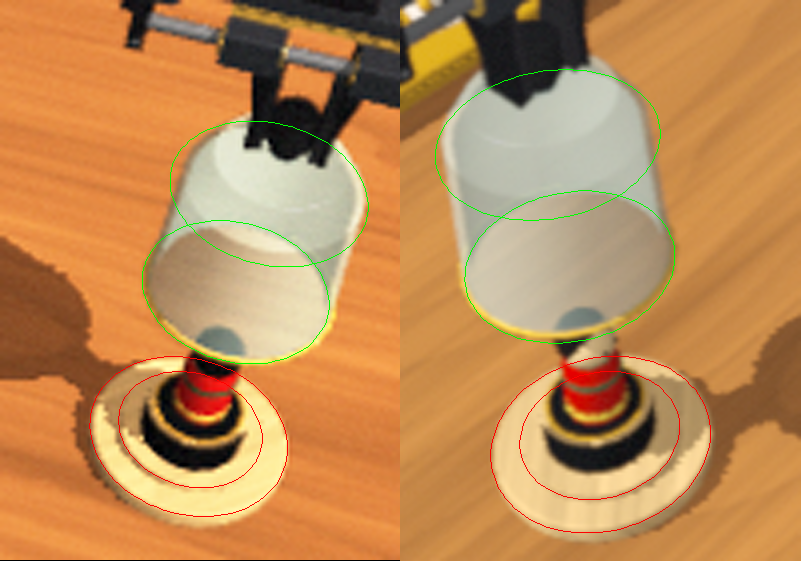

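View pics/v17wo.png

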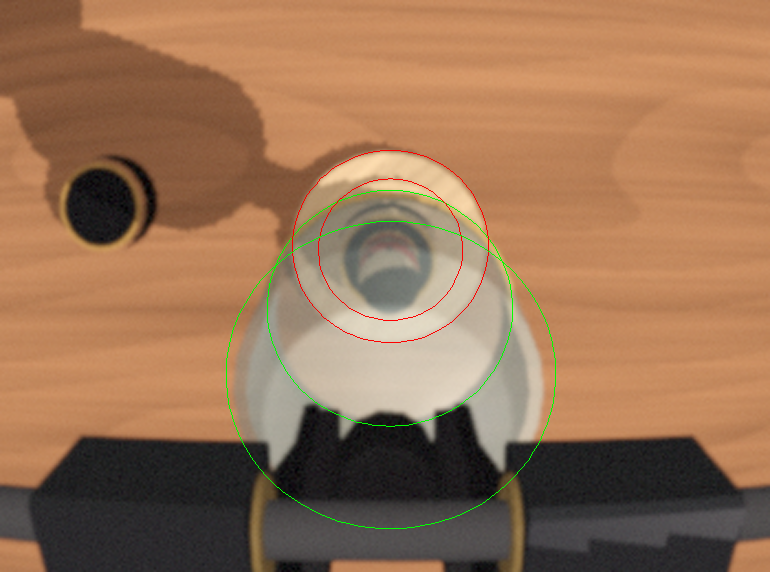

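Emit:
servo_tool:
  increments:
    - [[0,0,0.003,0,0,0,-1],[0,0,0.009,0,0,0,-1],[0,0,0.018,0,0,0,-1],[0,0,0.029,0,0,0,-1],[0,0,0.041,0,0,0,-1],[0,0,0.053,0,0,0,-1],[0,0,0.065,0,0,0,-1],[0,0,0.077,0,0,0,-1],[0,0,0.088,0,0,0,-1],[0,0,0.098,0,0,0,-1],[0,0,0.106,0,0,0,-1],[0,0,0.111,0,0,0,-1],[0,0,0.113,0,0,0,-1],[0,0,0.114,0,0,0,-1],[0,0,0.114,0,0,0,-1],[0,0,0.114,0,0,0,-1]]

```text
time_s: 32.9
tool_pos: [0.53, 0.2865, 0.1529]
tool_rot: [180.0, 0.1, -180.0]
force: [-0.2, -1.2, -2.1]
grip_width: 0.0234
```

```bash
python3 v.py v18
```

```text
[0.52991247 0.28645005 0.1527266 ] [1.79987939e+02 3.70064806e-02 1.79997644e+02] [-0.05390147 -0.26078608 -1.94449477]
```

View pics/v18.png

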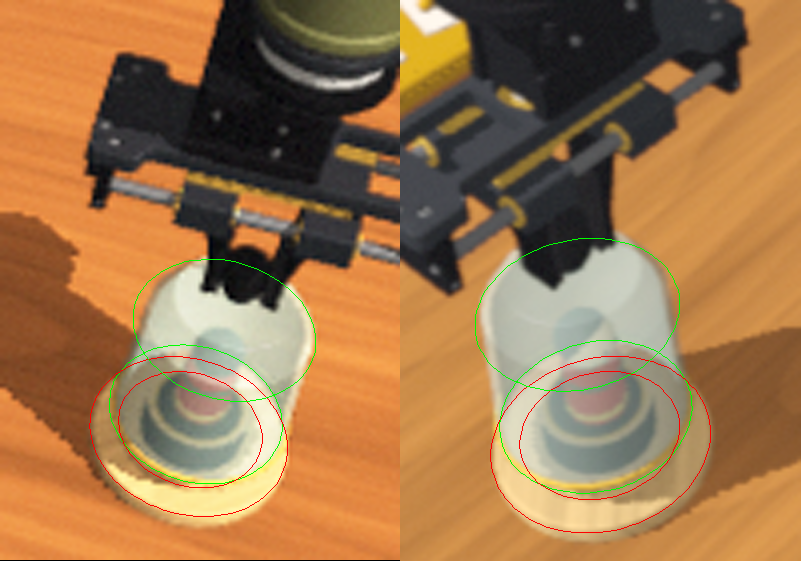

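View pics/v18wo.png

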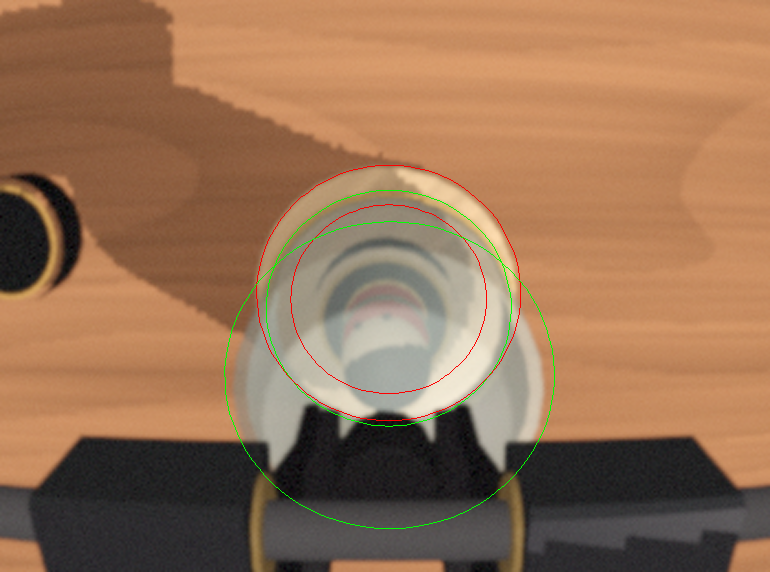

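Emit:
servo_tool:
  increments:
    - [[0,0,0.003,0,0,0,-1],[0,0,0.007,0,0,0,-1],[0,0,0.01,0,0,0,-1],[0,0,0.0115,0,0,0,-1],[0,0,0.012,0,0,0,-1],[0,0,0.012,0,0,0,-1]]

```text
time_s: 33.65
tool_pos: [0.5297, 0.2864, 0.1402]
tool_rot: [-180.0, -0.0, 180.0]
force: [-0.3, -0.6, -2.4]
grip_width: 0.0236
```

```bash
python3 v.py v19; python3 - <<'E'
from h import *
for n in("scene","side"):
    c=cam(n);x0,y0,x1,y1=(375,205,445,270) if n=="scene" else (150,275,235,355)
    cv2.imwrite(f"pics/v19{n}.png",cv2.resize(c["frame"][y0:y1,x0:x1],None,fx=8,fy=8,interpolation=cv2.INTER_CUBIC)[:600])
E
```

```text
[0.52981983 0.28644819 0.14055546] [1.79992038e+02 2.02550354e-02 1.79999859e+02] [-0.05389014 -0.06795482 -3.12401803]
```

View pics/v19scene.png

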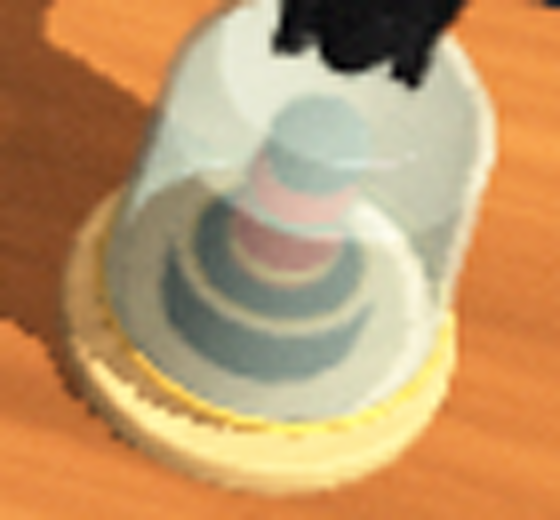

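View pics/v19side.png

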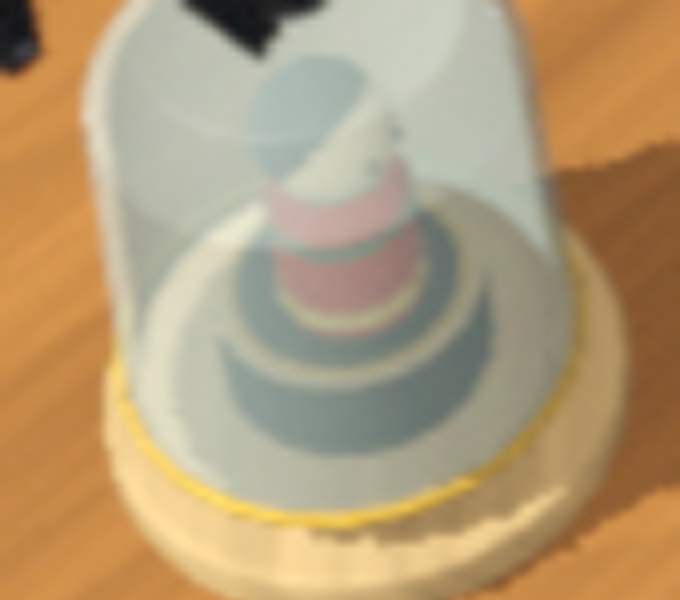

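View pics/v19.png

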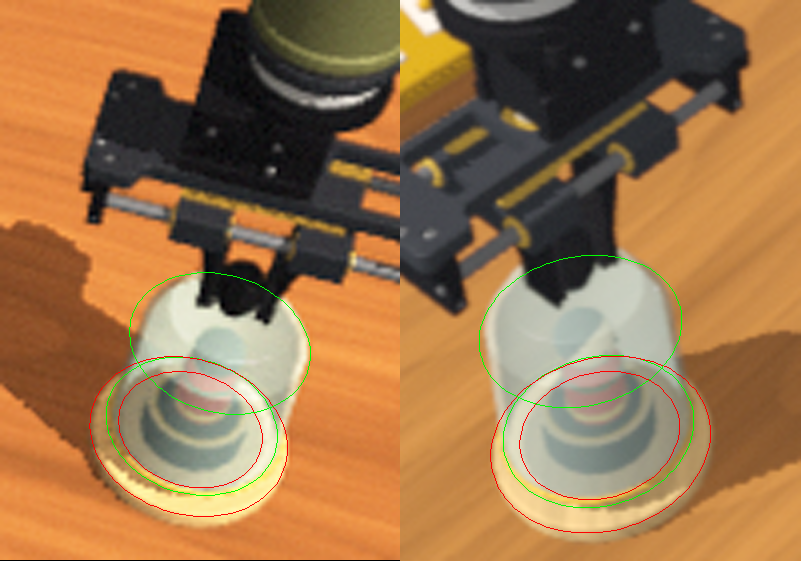

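View pics/v19wo.png

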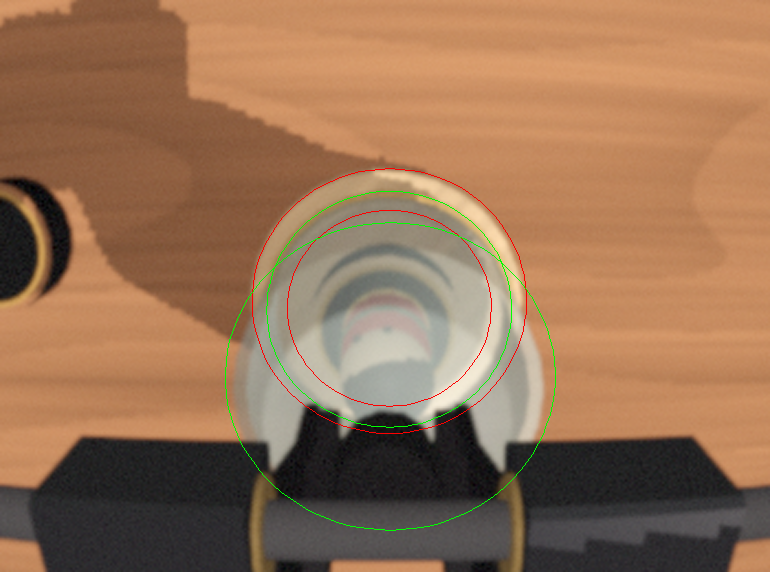

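```bash
python3 - <<'E'
from h import *
from scipy.optimize import least_squares
b=np.array([.5297,.2865,.02])
rows=[];
for n in("scene","side"):
    c=cam(n)
    for dx in np.eye(3)*.01: print(n,(proj(c,b+dx)-proj(c,b)).round(2))
    f=c["frame"].astype(float)
    # brass: yellow (r-b high, relative) front-arc search
    g=cv2.GaussianBlur((f[...,2]+f[...,1])/2-f[...,0],(0,0),.7).astype(np.float32)
    o=-c["R"].T@c["t"];a0=np.degrees(np.arctan2(o[1]-b[1],o[0]-b[0]))
    for a in np.radians(np.arange(a0-65,a0+66,5)):
        rows.append((n,a))
    c["g"]=g
    if n=="scene": S=c
    else: D=c
# maximise brass response along front arc for rim (x,y) at z 0.0255 (band)
def score(x,y,r=.05,z=.0255,cams=None):
    t=0
    for n,a in rows:
        c=S if n=="scene" else D
        if cams and n not in cams: continue
        uv=proj(c,[[x+r*np.cos(a),y+r*np.sin(a),z]]).astype(np.float32)
        t+=cv2.remap(c["g"],uv[:,:1],uv[:,1:],cv2.INTER_LINEAR)[0,0]
    return t/len(rows)
for cams in (None,["scene"],["side"]):
  best=max(((score(x,y,.05,z,cams),x,y,z) for z in (.024,.026,.028) for x in np.arange(.518,.542,.001) for y in np.arange(.275,.299,.001)))
  print(cams,best)
for n,c in(("scene",S),("side",D)):
    f=c["frame"].astype(int)
    print(n)
E
```

```text
scene [[-0.82  3.26]]
scene [[4.2  1.17]]
scene [[ 0.84 -2.46]]
side [[-3.82 -2.91]]
side [[-4.22  3.52]]
side [[-0.63 -3.54]]
None (np.float32(94.901985), np.float64(0.531), np.float64(0.28600000000000003), 0.026)
['scene'] (np.float32(50.334953), np.float64(0.532), np.float64(0.28800000000000003), 0.028)
['side'] (np.float32(46.663116), np.float64(0.533), np.float64(0.28500000000000003), 0.024)
scene
side
```

Emit:
servo_tool:
  increments:
    - [[0.002,-0.0012,0,0,0,0,-1],[0.002,-0.0012,0.001,0,0,0,-1],[0.002,-0.0012,0.002,0,0,0,-1],[0.002,-0.0012,0.003,0,0,0,-1],[0.002,-0.0012,0.004,0,0,0,-1],[0.002,-0.0012,0.005,0,0,0,-1],[0.002,-0.0012,0.006,0,0,0,-1]]

```text
time_s: 34.7
tool_pos: [0.5277, 0.2852, 0.1342]
tool_rot: [-180.0, 0.0, -180.0]
force: [0.4, 0.9, -2.2]
grip_width: 0.0229
```

Emit:
servo_tool:
  increments:
    - [[0,0,0.001,0,0,0,-1],[0,0,0.002,0,0,0,-1],[0,0,0.0025,0,0,0,-1],[0,0,0.0025,0,0,0,-1]]

```text
time_s: 35.1
tool_pos: [0.5277, 0.2851, 0.1317]
tool_rot: [-180.0, -0.0, 180.0]
force: [0.2, 0.3, -2.5]
grip_width: 0.0232
```

Emit:
servo_tool:
  increments:
    - [[0,0,0.0005,0,0,0,-1],[0,0,0.001,0,0,0,-1],[0,0,0.0014,0,0,0,-1],[0,0,0.0014,0,0,0,-1]]

```text
time_s: 35.5
tool_pos: [0.5277, 0.2852, 0.1304]
tool_rot: [-180.0, 0.0, -180.0]
force: [-0.5, 0.5, -2.5]
grip_width: 0.0231
```

```bash
python3 - <<'E'
from h import *
ims=[]
for n in("scene","side"):
    c=cam(n);x0,y0,x1,y1=(375,205,445,275) if n=="scene" else (155,280,235,360)
    ims.append(cv2.resize(c["frame"][y0:y1,x0:x1],(400,400),interpolation=cv2.INTER_CUBIC))
cv2.imwrite("pics/v20.png",np.hstack(ims))
E
```

```text
(no output)
```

View pics/v20.png

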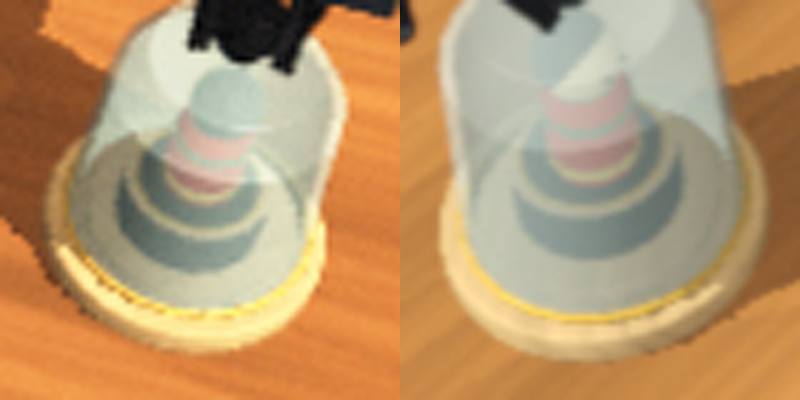

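Emit:
servo_tool:
  increments:
    - [[0,0,0.0003,0,0,0,-1],[0,0,0.0006,0,0,0,-1],[0,0,0.0008,0,0,0,-1],[0,0,0.0008,0,0,0,-1]]

```text
time_s: 36.0
tool_pos: [0.5279, 0.2855, 0.1303]
tool_rot: [180.0, 0.0, -180.0]
force: [-0.9, -0.6, 1.1]
grip_width: 0.023
```

Emit:
servo_tool:
  increments:
    - [[0,0,0,0,0,0,-0.4],[0,0,0,0,0,0,-0.3],[0,0,0,0,0,0,0],[0,0,0,0,0,0,0.5],[0,0,0,0,0,0,1],[0,0,0,0,0,0,1],[0,0,0,0,0,0,1],[0,0,-0.02,0,0,0,1],[0,0,-0.05,0,0,0,1],[0,0,-0.09,0,0,0,1],[0.01,-0.03,-0.12,0,0,0,1],[0.01,-0.07,-0.13,0,0,0,1],[0.01,-0.11,-0.13,0,0,0,1],[0.01,-0.15,-0.13,0,0,0,1],[0.01,-0.18,-0.13,0,0,0,1],[0.01,-0.19,-0.13,0,0,0,1],[0.01,-0.19,-0.13,0,0,0,1],[0.01,-0.19,-0.13,0,0,0,1]]

```text
time_s: 37.8
tool_pos: [0.5176, 0.0971, 0.2597]
tool_rot: [179.9, 0.0, -179.9]
force: [-0.1, 0.1, -0.0]
grip_width: 0.0873
```

```bash
python3 - <<'E'
from h import *
ims=[]
b=(.5303,.2868);q=(.529,.286)
for n in("scene","side"):
    c=cam(n,n+"21");x0,y0,x1,y1=(365,185,455,275) if n=="scene" else (145,260,245,360)
    overlay(c,[],(x0,y0,x1,y1),4,"tmp")
    ims.append(cv2.resize(c["frame"][y0:y1,x0:x1],(400,400),interpolation=cv2.INTER_CUBIC))
cv2.imwrite("pics/v21.png",np.hstack(ims))
w=cam("wrist","w21")
E
```

View pics/v21.png

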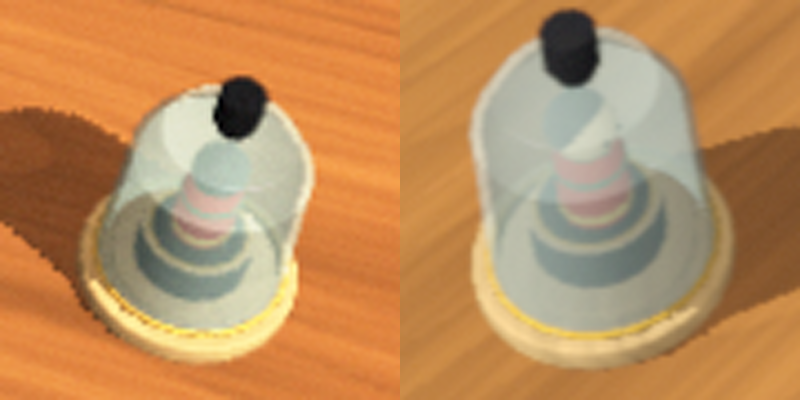

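View pics/scene21.png

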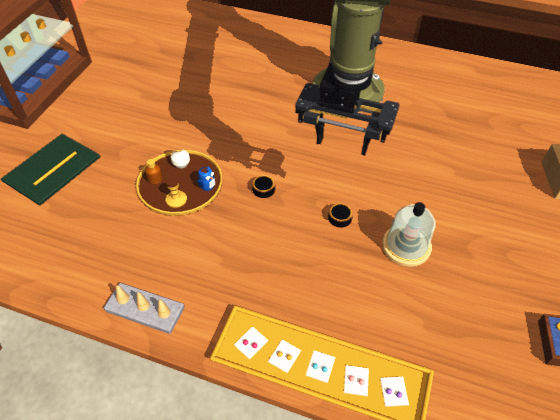

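View pics/w21.png

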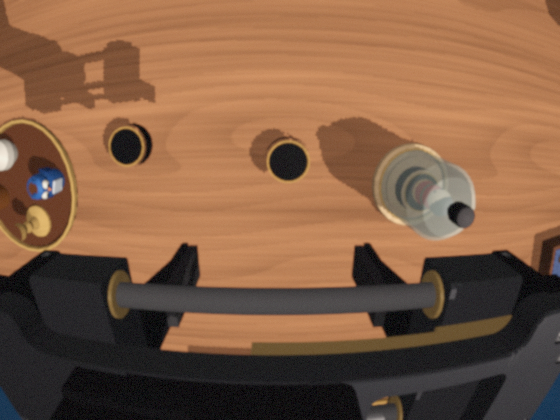

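```bash
python3 - <<'E'
from h import *
ims=[]
for n,q in(("scene",(.531,.2878)),("side",(.5297,.286))):
    c=cam(n);cr=(365,185,455,275) if n=="scene" else (145,260,245,360)
    overlay(c,[(*q,.05,.014),(*q,.012,.153,(0,0,255)),(*q,.012,.132,(0,0,255)),(*q,.05,.09),(*q,.058,.014,(255,0,0))],cr,4.44 if n=="scene" else 4,"tmp");ims.append(cv2.imread("pics/tmp.png")[:399,:399])
cv2.imwrite("pics/v22.png",np.hstack(ims))
E
```

```text
(no output)
```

View pics/v22.png

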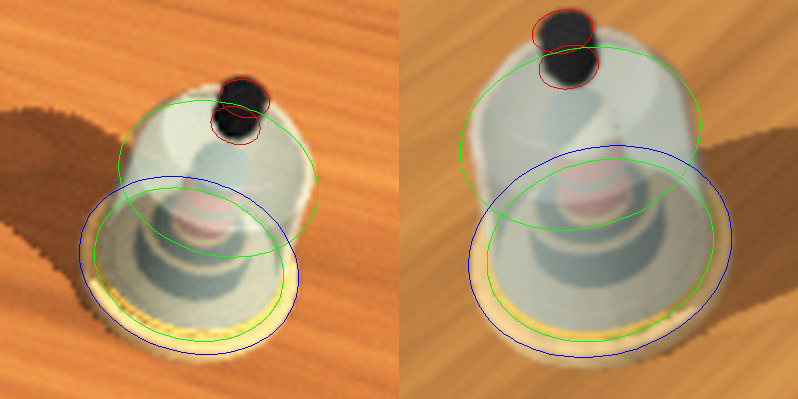

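```bash
python3 - <<'E'
from cell import env
o=env.get_obs();print(o["time_s"],o["force"]);print(env.sign_off())
E
```

```text
38.05 [ 0.20658306  0.0010843  -0.68972965]
the job is handed in; nothing more can be done
None
```

The display is changed as asked, in the order asked, and I handed the job in at about 38 s of the 112 s allowed. No verdict is reported, so what follows rests on my own checks.

- **Owl:** It stands upright in the free quarter of the tray, at about (0.519, -0.242). By my estimate it is about 40 mm from the nearest ornament. In the pictures the three ornaments look unmoved.
- **Riser and doll:** I used the riser farthest from the robot's base. It stands about 1–2 mm from the middle of the dome base, and the doll stands upright in the middle of it.
- **Dome:** I shifted it about 2 mm on the way down because it looked off centre over the base. It went down past the raised middle without contact. When the rim touched, the tool was at 130.3 mm, against the 130.4 mm expected with the rim on the ledge, and the dome's weight passed off the gripper. After release, the knob and rim were within about 1–2 mm of where an upright, fully seated dome should show.

**Disagreements:** The cameras differed by 1–3 mm on the positions of the base and the dome rim. The wrist camera also showed the base and riser up to 5% too small at close range. I relied on differences within one picture and on contact forces instead. In my last picture the robot was well clear, and the force reading was close to zero.

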